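Put the spices and cutlery away

TASK

Clear away the handful left at the front of the worktop. Stand each of the two loose spice jars upright in the spice rack directly beside the jar of its own kind (no other jar between them), moving the jars in the rack along to make room, so that all five end up standing in it; lay the fork flat in the long compartment of the cutlery tray and the butter knife flat in the tray's shorter one, the one without the corks. Do not knock any jar over.

Things in the scene. Friction and masses are not known exactly. Their poses are not given: they have to be found in the camera images.
- spice_rack: Low wooden spice rack, fixed, behind the handful. Origin: centre of its underside; y along the row. Board top 12 mm up; room inside 245 (y) x 60 (x) mm about the origin. End cheeks 12 mm thick, 50 high; 8 mm steel rail front and back, top 42 mm up. Three jars stand in it in any order, no gap wide enough for another; with all five in, 28 mm of its length stays free.
- row_a: Spice jar standing in the rack, the broadest: round, red screw cap, 47 mm across, 97 mm high, 0.11 kg. It has no partner outside the rack. Origin at the centre of its underside, z up along the jar. Cap 45 mm across, from 77 mm up to the top. Free to slide along the rack.
- row_b: Spice jar standing in the rack, squarish with a yellow cap: 45 x 44 mm, 100 mm high, 0.11 kg; twin of jar_b. Origin at the centre of its underside, z up along the jar. Cap round, 44 mm across, from 80 mm up to the top. Free to slide along the rack.
- row_c: Spice jar standing in the rack, the slimmest: clear with a white cap, 40 mm across, 101 mm high, 0.11 kg; twin of jar_c. Origin at the centre of its underside, z up along the jar. Cap round, 40 mm across, from 80 mm up to the top. Free to slide along the rack.
- jar_b: Loose squarish spice jar with a yellow cap, the same as row_b (45 x 44 x 100 mm, round cap 44 mm across from 80 mm up, 0.11 kg), standing on the worktop in front of the rack. Origin at the centre of its underside, z up along the jar.
- jar_c: Loose slim spice jar with a white cap, the same as row_c (40 mm across, 101 mm high, round cap 40 mm across from 80 mm up, 0.11 kg), standing on the worktop in front of the rack. Origin at the centre of its underside, z up along the jar.
- fork: Table fork lying flat on the worktop in front of the rack, 190 mm long, 0.07 kg. Origin under the middle of its length, x towards the tines, z up. Dark wooden handle 100 x 17 x 12 mm from x = -95 to +5 mm, then a steel neck and four tines, 22 mm wide over all. Pick it by the handle, best at x = -28 mm, near its balance.
- butter_knife: Small butter knife lying flat on the worktop in front of the rack, 126 mm long, 0.06 kg. Origin under the middle of its length, x towards the blade's round tip, z up. Dark wooden handle 66 x 17 x 12 mm from x = -63 to +3 mm, steel blade 20 mm wide, 2.5 mm thick, about 5 mm up. Pick it by the handle, best at x = -18 mm, near its balance.
- cutlery_tray: Pale wooden cutlery tray on the right, fixed, 172 (x) x 223 (y) mm, walls 28 high, 4 thick, floor 5 mm up. Origin: centre of its underside. Long compartment: inside 80 (x) x 215 (y) mm, centre at x = -42, y = 0 mm. Shorter one: 80 (x) x 150 (y) mm, centre at x = +42, y = -32.5 mm; next to it at +y a small bay with two corks.

How it is judged:
By the outcome, as a careful person would: the job done as asked, in the order asked, and still so for the second after the job is handed in, with the robot touching nothing.
It also fails if it takes over 125 s, if anything falls off the work surface, if the arm or the gripper's body presses on something with over 40 N, if the wrist force passes 120 N, or if a joint passes its speed limit or range.

ROBOT

A 7-joint arm with a two-finger parallel gripper is mounted at the origin on a cart in front of the work surface, level with it; the furniture and walls round the work are solid. World frame = base frame: x ahead of the robot, y to its left, z up, the work surface at z = 0. Lengths are in m, angles in rad, forces in N, time in s.
With the tool pointing down it reaches from about 0.425 to 0.925 m from the base axis. Payload 6.8 kg.
Tool frame: the origin (TCP) lies midway between the tips of the shut fingers; the grasp point (between the pads) lies 19 mm behind it (grip_point_offset is the distance from the TCP to the grasp point, in m); y points along the fingers, x is the direction in which the jaws open and shut, and the axes are right-handed (so a half turn about y gives the same grasp; the last joint's range is limited). The gripper opens to 85 mm and grips with 20 to 120 N. Pads are 22 mm wide; open, the fingers measure 114 mm over their backs; the gripper's body (76 mm by 85 mm) begins 54 mm behind the grasp point. The pads swing forward as they close: fully open they stand 13 mm farther back than shut.
Start: joints at [1.052, 0.477, 0.022, 1.555, -0.011, 1.109, -0.083], TCP at [0.27, -0.619, 0.231] pointing down, gripper open.
Joint ranges: [-2.96, 2.96], [-0.34, 2.1], [-1.41, 1.46], [0.24, 2.44], [-1.37, 4.51], [0.17, 1.92], [-2.96, 2.96]. Speed limits (rad/s): [2.39, 2.39, 3.14, 3.14, 3.14, 3.14, 3.14].

INTERFACE

Orientations are given as a unit quaternion [w, x, y, z].
In Python, from station import get_obs, read_camera, hand_in, grip_point_offset gives the robot as it stands.
- The arm moves only by the tool play_rows, never from a script. Its argument "increments" is a list of rows, each a list of 2 entries, a list of its own where there are three numbers: the shift along the tool's x, y, z in m, then the turn, a rotation vector about the tool's x, y, z in degrees. In form: [[[tx, ty, tz], [ax, ay, az]], ...]. A call has 1 to 20 rows; each row shifts and turns the commanded pose from where the row before left it, along the tool's axes as they then stand; what a row does not reach is not made up. A row lasts 1/12 s, in which the tool goes at most 41.7 mm and 7.16 degrees, less where a joint would pass 70% of its speed; a pose out of reach is approached as far as the arm can. A call with a gripper value outside its range is refused whole. "gripper" is the finger opening in m, from 0 to 0.0854, set as the call begins (left out, the last holds). The fingers move at their own pace and stop on an object; "grip_force" is the grip in N (left out, the last holds). Time passes only in rows, so rows that do not move let the fingers close. It gives the time, the measured TCP pose, the force and the opening at its end, in the units of the state.
- get_obs(): the state, without advancing time (a new reading comes with each control period).
- read_camera(name): name is "scene" or "top" or "wrist"; returns a dict with "color" (384x512x3 uint8, red, green, blue), "range_z" (384x512 float32, m along the optical axis (not along the pixel's ray), 0 where there is no reading), "intrinsics" (3x3 intrinsics, pixels), "R" (3x3) and "t" (3): a world point X has camera coordinates R X + t; the wrist camera has in their place "hand_eye" (4x4, takes a point from camera to tool coordinates, whose origin is the TCP and whose axes are the tool frame's). Camera axes: x right, y down, z forward; pixel columns grow to the right and rows downward; lengths in m; the calibration is good to about 2 mm. A picture is of the moment at which its call begins: read the wrist's pose just before it.
- hand_in(): hands the job in, once; it reports no verdict.
The state is a dict: "t": time; "q": joint angles; "joint_vel": joint speeds; "joint_torque": joint torques, N m; "eef_pos": TCP position; "tool_rot": TCP orientation; "contact_force": force on the tool from outside, world axes, zero at the start; "torque": the same for the moment, N m; "gripper_width": opening from 0.0 (shut) to 1.0 (fully open).
Only numpy, scipy, OpenCV 4.12 (cv2) and the standard library are available. Lean on these libraries where they do the work, as an engineer would, in place of code of your own. Each camera call takes 0.05 s, during which the arm holds its last target. There are 200 camera calls.

## Working session

There is one attempt and no reset: what is moved stays moved. The work goes in short steps, Python scripts to look and compute and a tool call to move; the robot and the scene stay as the last step left them, time stands still between calls to the robot, and variables do not carry over. Pictures are saved under pics/ and viewed, about 12 in all and at most 16, crops included, and the job is handed in when it is done.

Besides the shell and the picture viewer there is one more tool, called after ">>>" in YAML: its name, and indented under it one key for each argument. play_rows: Moves the arm, as the interface text tells. Its arguments: {"type":"object","properties":{"increments":{"type":"array","items":{"type":"array"}},"gripper":{"type":"number"},"grip_force":{"type":"number"}},"required":["increments"]}

```bash
mkdir -p pics; ls; cat > h.py <<'E'
import numpy as np,cv2
from station import *
def snap(n,f):
    c=read_camera(n); cv2.imwrite('pics/'+f+'.png',c['color'][:,:,::-1]); np.savez('pics/'+f,**{k:v for k,v in c.items()}); return c
def world(c,u,v,z=None):
    K=np.array(c['intrinsics']);R=np.array(c['R']);t=np.array(c['t'])
    r=np.linalg.inv(K)@[u,v,1]
    o=-R.T@t; d=R.T@r
    s=c['range_z'][int(round(v)),int(round(u))] if z is None else (z-o[2])/d[2]
    return o+s*d
E
python3 - <<'E'
from h import *
print(get_obs()); print(grip_point_offset)
a=snap('top','top0');b=snap('scene','scene0')
for c in(a,b):print(c['intrinsics'],c['R'],c['t'])
E
```

```text
pics
{'t': 0.0, 'q': array([ 1.05189526,  0.47778612,  0.02232538,  1.5564553 , -0.01149114,
        1.10927912, -0.08311358]), 'joint_vel': array([ 0.00013442, -0.0002174 , -0.00244885,  0.00130423, -0.00084676,
       -0.00031467,  0.00022506]), 'joint_torque': array([-1.10477216e-03, -5.96447682e+01,  1.60811450e+00, -2.81201899e+01,
        1.27167755e-02,  9.31271788e-03, -4.22104080e-06]), 'eef_pos': array([ 0.26931492, -0.61830537,  0.23033318]), 'tool_rot': array([ 0.59178179, -0.59116596,  0.38805947, -0.38694569]), 'contact_force': array([ 0.09892169, -0.48254498, -0.03145028]), 'torque': array([0.00198396, 0.04626603, 0.06392317]), 'gripper_width': 0.9982105206733138}
0.0187
[[362.9842428    0.         260.16355132]
 [  0.         362.9842428  189.62210648]
 [  0.           0.           1.        ]] [[-0.02151825 -0.99949447 -0.02340441]
 [-0.99509353  0.02367297 -0.09606481]
 [ 0.09657029  0.02122243 -0.99509989]] [-0.06784306  0.54530734  0.95976938]
[[439.06884806   0.         265.68686137]
 [  0.         439.06884806 188.59718974]
 [  0.           0.           1.        ]] [[-0.91709187 -0.39866811 -0.00249807]
 [-0.30972241  0.7163995  -0.625175  ]
 [ 0.25102695 -0.5725692  -0.78048061]] [0.4650943  0.27216137 0.8097252 ]
```

View pics/top0.png

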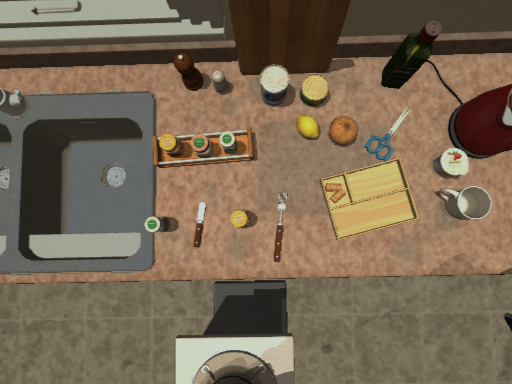

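View pics/scene0.png

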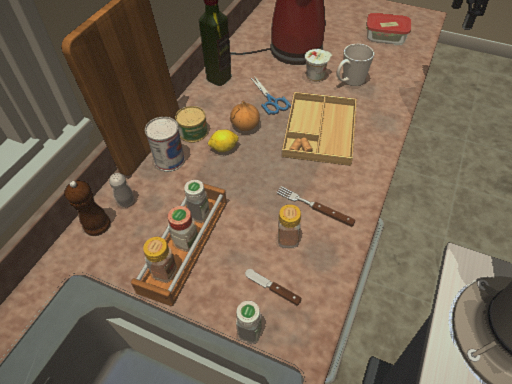

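```bash
cat > m.py <<'E'
from h import *
c=np.load('pics/top0.npz')
Z=c['range_z'];K=c['intrinsics'];R=c['R'];t=c['t']
v,u=np.mgrid[0:384,0:512]
P=np.stack([(u-K[0,2])/K[0,0]*Z,(v-K[1,2])/K[1,1]*Z,Z],-1)
W=(P-t)@R
roi=(u>140)&(u<430)&(v>115)&(v<275)
print('table',np.median(W[260:275,300:400,2]))
def comp(lo,hi,name,minn=15):
    m=((W[...,2]>lo)&(W[...,2]<hi)&roi).astype(np.uint8)
    n,l,s,ce=cv2.connectedComponentsWithStats(m,connectivity=4)
    for i in range(1,n):
        if s[i,4]<minn: continue
        p=W[l==i]; r=cv2.minAreaRect((p[:,:2]*1000).astype(np.float32))
        print(name,ce[i].round(1),s[i,4],'mean',(p.mean(0)*1000).round(1),'rect',np.round(r[0],1),np.round(r[1],1),round(r[2],1))
comp(.085,.13,'cap')
comp(.0445,.055,'cheek',8)
comp(.034,.0445,'rail',8)
comp(.022,.033,'tray')
comp(.0055,.02,'cutl')
c=cv2.imread('pics/top0.png')[115:275,145:425]
cv2.imwrite('pics/crop1.png',cv2.resize(c,None,fx=2.85,fy=2.85,interpolation=cv2.INTER_CUBIC))
E
python3 m.py
```

```text
table -0.0010178554320074509
cap [227.4 139.7] 220 mean [663.7  -2.2 109.4] rect [666.3  -2.1] [37.4 38.5] 89.2
cap [168.7 142.7] 284 mean [660.5 147.  108.3] rect [661.7 149.4] [43.6 41.4] 87.6
cap [199.9 143. ] 277 mean [658.   68.2 106.5] rect [659.5  69. ] [43.7 43.9] 89.3
cap [239. 218.] 240 mean [466.7 -27.5  99. ] rect [466.8 -27.4] [40.2 40.1] 88.7
cap [153.  223.7] 215 mean [457.  188.5  99. ] rect [457.8 189.4] [38.4 37.6] 89.0
cheek [308.7 124.4] 217 mean [ 714.1 -214.8   49.6] rect [ 717.5 -214.3] [53.  42.3] 36.0
cheek [343.4 130.4] 211 mean [ 695.  -306.7   50.2] rect [ 700.7 -310.2] [68.6 70.8] 74.7
cheek [249.9 141.7] 131 mean [671.4 -56.   48.4] rect [671.6 -55.9] [79.4 11.9] 3.8
cheek [155.3 149.9] 129 mean [655.7 199.7  48.5] rect [655.2 200.2] [80.3 12.6] 3.5
cheek [230.3 150.8] 12 mean [647.2  -3.2  51.6] rect [647.3  -2.1] [ 2.4 27.4] 2.3
cheek [178.  153.8] 8 mean [643.  137.5  51.5] rect [642.6 138.4] [ 1.9 13.6] 11.1
cheek [165.2 222.7] 10 mean [459.5 171.8  50.1] rect [460.1 172. ] [18.6  1.2] 8.8
rail [307.  129.6] 102 mean [ 702.7 -211.    39.6] rect [ 707
[... 2055 characters left out ...]
 218.2] [ 5.8 36.2] 82.4
cutl [143.3 183. ] 27 mean [571.7 246.1   7.2] rect [571.8 245.3] [ 9.1 28.1] 90.0
cutl [410.8 203.9] 70 mean [ 496.3 -487.9   12.3] rect [ 498.1 -485.9] [78.6  6. ] 13.3
cutl [201.3 209.7] 62 mean [493.7  83.9   7.2] rect [492.6  83.5] [16.3 45.7] 81.9
cutl [142.4 221.3] 89 mean [465.4 247.5   7.4] rect [470.3 246.4] [91.  11.2] 0.5
cutl [278.4 241. ] 254 mean [ 403.9 -126.3   10.4] rect [ 411.7 -127.2] [ 16.9 125.5] 83.2
cutl [168.8 223.5] 24 mean [457.6 172.8  11.4] rect [458.  173.8] [35.8  7.4] 4.4
cutl [198.1 232.9] 168 mean [430.4  92.3  10.5] rect [432.1  92.3] [16.8 79.4] 81.4
cutl [152.2 236.2] 16 mean [423.8 219.7   7.2] rect [423.  220.7] [ 5.8 24.6] 89.7
```

View pics/crop1.png

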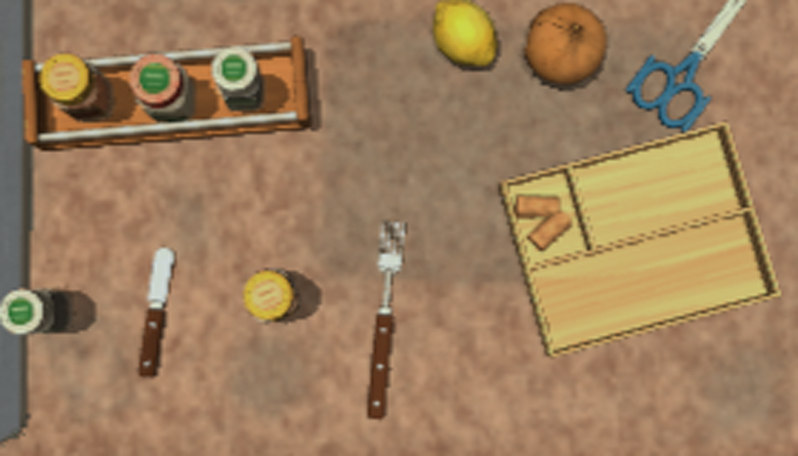

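>>> play_rows:
  increments:
    - [[-0.0011,0,0.0389],[0,-3.3,0]]
    - [[-0.0011,0,0.0389],[0,-3.3,0]]
    - [[-0.0011,0,0.0389],[0,-3.3,0]]
    - [[-0.0011,0,0.0389],[0,-3.3,0]]
    - [[-0.0011,0,0.0389],[0,-3.3,0]]
    - [[-0.0011,0,0.0389],[0,-3.3,0]]
    - [[-0.0011,0,0.0389],[0,-3.3,0]]
    - [[-0.0011,0,0.0389],[0,-3.3,0]]
    - [[-0.0011,0,0.0389],[0,-3.3,0]]
    - [[-0.0011,0,0.0389],[0,-3.3,0]]
    - [[-0.0011,0,0.0389],[0,-3.3,0]]
    - [[-0.0011,0,0.0389],[0,-3.3,0]]
    - [[-0.0011,0,0.0389],[0,-3.3,0]]
    - [[-0.0011,0,0.0389],[0,-3.3,0]]
    - [[-0.0011,0,0.0389],[0,-3.3,0]]
    - [[-0.0011,0,0.0389],[0,-3.3,0]]
    - [[-0.0011,0,0.0389],[0,-3.3,0]]
    - [[-0.0011,0,0.0389],[0,-3.3,0]]
    - [[-0.0011,0,0.0389],[0,-3.3,0]]
    - [[-0.0011,0,0.0389],[0,-3.3,0]]

```text
t: 1.77
eef_pos: [0.6757, -0.0033, 0.2307]
tool_rot: [-0.707, 0.707, -0.002, 0.002]
contact_force: [0.7, 0.3, 0.6]
gripper_width: 0.999
```

```bash
cat >> h.py <<'E'
from scipy.spatial.transform import Rotation as Ro
def pose():
    o=get_obs(); w,x,y,z=o['tool_rot']; return o['eef_pos'],Ro.from_quat([x,y,z,w]).as_matrix(),o
def wsnap(f):
    p,R,o=pose(); c=read_camera('wrist'); H=np.array(c['hand_eye'])
    T=np.eye(4);T[:3,:3]=R;T[:3,3]=p; M=np.linalg.inv(T@H)
    c['R']=M[:3,:3];c['t']=M[:3,3]; cv2.imwrite('pics/'+f+'.png',cv2.resize(c['color'][:,:,::-1],None,fx=1.5,fy=1.5)); return c
def cloud(c):
    Z=c['range_z'];K=np.array(c['intrinsics']);v,u=np.mgrid[0:Z.shape[0],0:Z.shape[1]]
    return (np.stack([(u-K[0,2])/K[0,0]*Z,(v-K[1,2])/K[1,1]*Z,Z],-1)-c['t'])@c['R']
def comps(W,lo,hi,name='',minn=60):
    m=((W[...,2]>lo)&(W[...,2]<hi)).astype(np.uint8)
    n,l,s,ce=cv2.connectedComponentsWithStats(m,connectivity=4)
    for i in range(1,n):
        if s[i,4]<minn: continue
        p=W[l==i]*1000; r=cv2.minAreaRect(p[:,:2].astype(np.float32))
        print(name,ce[i].round(0),s[i,4],'mean',p.mean(0).round(1),'rect',np.round(r[0],1),np.round(r[1],1),round(r[2],1))
def go(x,y,z,yaw):
    "needed tool-frame shift (mm) and turn about tool y (deg)"
    p,R,o=pose(); d=R.T@(np.array([x,y,z])-p); h=np.degrees(np.arctan2(R[1,0],R[0,0]))
    th=np.radians(yaw); D=np.array([[np.cos(th),0,-np.sin(th)],[np.sin(th),0,np.cos(th)],[0,-1,0]])
    print('shift mm',(d*1000).round(1),'turn deg',Ro.from_matrix(R.T@D).as_rotvec(True).round(2),'heading',h.round(2),'at',p.round(4),'w',round(o['gripper_width'],3),'t',o['t'],'F',o['contact_force'].round(1))
E
python3 - <<'E'
from h import *
c=wsnap('w1');W=cloud(c)
comps(W,.085,.13,'cap');comps(W,.0445,.053,'cheek');comps(W,.036,.0445,'rail')
go(.663,-.002,.2,3.6)
E
```

```text
cap [237.  21.] 2107 mean [663.1 144.4 109.9] rect [662.8 144.1] [31.3 42.9] 89.5
cap [510.  38.] 75 mean [918.5 135.   87.8] rect [902.9 134.1] [38.8 23.1] 1.3
cap [450.  68.] 1776 mean [849.4 106.7 115.3] rect [859.5 107.7] [36. 50.] 7.1
cap [471. 197.] 8166 mean [912.7 -23.5  99.8] rect [912.5 -29.8] [ 61.5 289.3] 0.8
cap [235. 111.] 1806 mean [659.7  71.4 109. ] rect [659.6  70.6] [43.9 43.9] 89.7
cap [409. 152.] 464 mean [843.7  27.   88. ] rect [844.5  27. ] [25.7 25. ] 43.3
cap [243. 180.] 1326 mean [666.2   3.4 109.8] rect [665.9   0.7] [39.1 38.9] 87.6
cap [ 65. 201.] 1480 mean [470.3 -22.9  98.1] rect [467.2 -25.3] [43.6 42.9] 44.8
cap [384. 268.] 1490 mean [ 830.5 -106.   104.7] rect [ 833.8 -109.2] [35.  73.3] 46.1
cap [409. 368.] 389 mean [ 885.5 -262.3  108.3] rect [ 885.6 -260.6] [35.1  4.6] 87.4
cheek [47.  6.] 117 mean [464.3 174.1  48.7] rect [461.4 173.8] [31.1  5. ] 14.4
cheek [484.  16.] 194 mean [918.2 162.8  48.8] rect [918.5 163.1] [29.1  3.4] 88.8
cheek [407.  76.] 330 mean [849.  105.4  48.7] rect [854.8 105.5] [27.7 48.7] 9.0
cheek [453. 145.] 521 mean [918
[... 1333 characters left out ...]
484.4 -16.2  40.2] rect [481.4 -19. ] [13.1 42.4] 23.6
rail [404. 219.] 324 mean [881.4 -75.   40.2] rect [881.  -80.5] [107.6  18.6] 81.1
rail [344. 235.] 157 mean [803.  -98.3  40.3] rect [ 804.7 -104.4] [68.5 24.8] 39.1
rail [278. 295.] 315 mean [ 713.6 -198.2   40.5] rect [ 712.6 -206.8] [65.4 40.5] 24.3
rail [326. 302.] 92 mean [ 788.1 -212.2   40.1] rect [ 786.2 -219. ] [47.6  9.4] 62.7
rail [263. 333.] 83 mean [ 691.2 -273.8   39.4] rect [ 690.9 -274.7] [39.7  8.3] 11.5
rail [395. 372.] 75 mean [ 918.7 -361.8   40.1] rect [ 918.8 -363.5] [53.9  2.1] 89.7
shift mm [-12.2  31.1 -11.1] turn deg [-0.43 -3.05 -0.02] heading 0.55 at [0.6751 0.009  0.2311] w 1.003 t 1.8167 F [-1.   8.5  0.3]
```

View pics/w1.png

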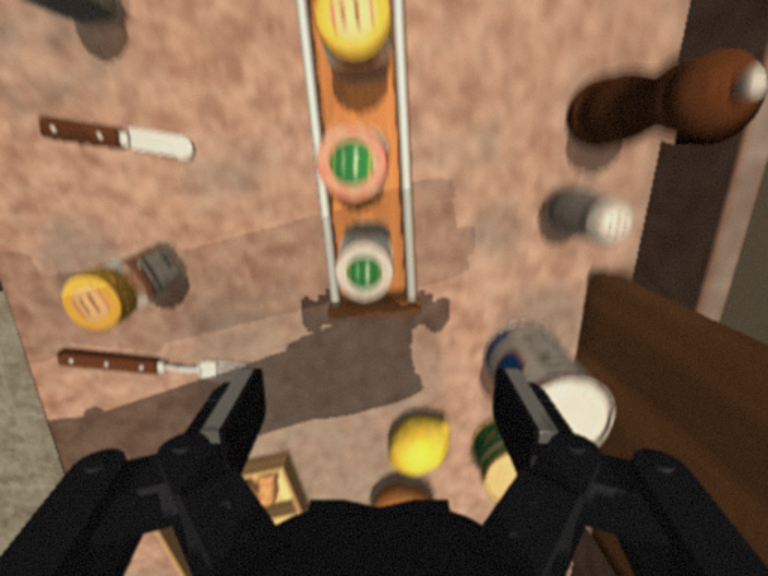

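>>> play_rows:
  increments:
    - [[-0.003,0.02,0],[0,-1.5,0]]
    - [[-0.003,0.02,0],[0,-1.5,0]]
    - [[-0.002,0.02,0],[0,-1,0]]
    - [[0,0,0],[0,0,0]]
    - [[0,0,0],[0,0,0]]
    - [[0,0,0],[0,0,0]]
    - [[0,0,0],[0,0,0]]
    - [[0,0,0],[0,0,0]]

```text
t: 2.48
eef_pos: [0.6688, -0.0051, 0.1728]
tool_rot: [0.707, -0.707, -0.023, 0.021]
contact_force: [0.1, 0.1, 0.5]
gripper_width: 0.998
```

```bash
python3 - <<'E'
from h import *
go(.667,-.002,.069,3.6)
c=wsnap('w2');W=cloud(c)
m=(W[...,0]<.72)&(W[...,0]>.4)
W[~m]=0
comps(W,.085,.13,'cap');comps(W,.0445,.053,'cheek')
go(.667,-.002,.069,3.6)
E
```

```text
shift mm [ -1.8 103.8   3.2] turn deg [ 0.   -0.09  0.14] heading 3.51 at [ 0.6688 -0.0051  0.1728] w 0.998 t 2.4833 F [0.1 0.1 0.5]
cap [256.  13.] 1512 mean [663.2 134.5 105.6] rect [662.8 136.2] [42.5 15.9] 0.9
cap [246. 110.] 2932 mean [659.4  71.5 109.2] rect [659.4  71. ] [44.  44.1] 48.9
cap [249. 197.] 2092 mean [665.7   3.9 109.5] rect [6.656e+02 3.000e-01] [38.9 39.4] 0.5
cap [ 26. 208.] 2280 mean [471.8 -22.7  97.9] rect [469.5 -25.4] [43.9 38.8] 78.1
cheek [256.  39.] 76 mean [663.8 130.   49. ] rect [664.1 130.9] [35.2  3.7] 4.9
cheek [ 74. 185.] 229 mean [484.2 -15.9  48.8] rect [481.2 -18.2] [12.9 42.3] 27.5
cheek [251. 227.] 744 mean [671.1 -53.3  49.3] rect [671.3 -53.7] [81.3 12. ] 3.5
cheek [273. 329.] 159 mean [ 707.2 -197.4   47.3] rect [ 704.5 -198.6] [32.8  9.2] 27.0
shift mm [ -1.6 103.6   3.2] turn deg [ 0.   -0.09  0.12] heading 3.51 at [ 0.6685 -0.0051  0.1726] w 1.001 t 2.5333 F [-0.1  0.7 -0.7]
```

>>> play_rows:
  increments:
    - [[-0.002,0.02,0.003],[0,0,0]]
    - [[0,0.025,0],[0,0,0]]
    - [[0,0.025,0],[0,0,0]]
    - [[0,0.02,0],[0,0,0]]
    - [[0,0.01,0],[0,0,0]]
    - [[0,0.004,0],[0,0,0]]
    - [[0,0,0],[0,0,0]]
    - [[0,0,0],[0,0,0]]

```text
t: 3.2
eef_pos: [0.6666, -0.0021, 0.0686]
tool_rot: [0.707, -0.707, -0.022, 0.021]
contact_force: [-0.7, 0.6, -0.0]
gripper_width: 0.999
```

>>> play_rows:
  gripper: 0.0
  grip_force: 25
  increments:
    - [[0,0,0],[0,0,0]]
    - [[0,0,0],[0,0,0]]
    - [[0,0,0],[0,0,0]]
    - [[0,0,0],[0,0,0]]
    - [[0,0,0],[0,0,0]]
    - [[0,0,0],[0,0,0]]
    - [[0,0,0],[0,0,0]]
    - [[0,0,0],[0,0,0]]

```text
t: 3.87
eef_pos: [0.666, -0.0023, 0.0682]
tool_rot: [-0.707, 0.707, 0.022, -0.021]
contact_force: [-1.6, -0.8, 6.2]
gripper_width: 0.462
```

>>> play_rows:
  increments:
    - [[0,-0.002,0],[0,0,0]]
    - [[0,-0.001,0],[0,0,0]]
    - [[0,0,-0.006],[0,0,0]]
    - [[0,0,-0.007],[0,0,0]]
    - [[0,0,-0.006],[0,0,0]]
    - [[0,0,-0.004],[0,0,0]]
    - [[0,0,-0.002],[0,0,0]]
    - [[0,0,0],[0,0,0]]
    - [[0,0.001,0],[0,0,0]]
    - [[0,0.0015,0],[0,0,0]]
    - [[0,0,0],[0,0,0]]
    - [[0,0,0],[0,0,0]]

```text
t: 4.87
eef_pos: [0.6673, -0.0268, 0.0682]
tool_rot: [0.707, -0.707, -0.022, 0.022]
contact_force: [-0.6, -0.7, 3.2]
gripper_width: 0.462
```

>>> play_rows:
  gripper: 0.07
  increments:
    - [[0,0,0],[0,0,0]]
    - [[0,0,0],[0,0,0]]
    - [[0,0,0],[0,0,0]]
    - [[0,0,0],[0,0,0]]
    - [[0,0,0],[0,0,0]]
    - [[0,0,0],[0,0,0]]

```text
t: 5.37
eef_pos: [0.6672, -0.0272, 0.0678]
tool_rot: [0.707, -0.707, -0.022, 0.022]
contact_force: [-0.4, 0.0, -0.1]
gripper_width: 0.818
```

>>> play_rows:
  increments:
    - [[0,-0.02,0],[0,0,0]]
    - [[0,-0.03,0],[0,0,0]]
    - [[0,-0.03,0.03],[0,0,0]]
    - [[0,0,0.035],[0,0,0]]
    - [[0,0,0.035],[0,0,0]]
    - [[0,0,0.035],[0,0,0]]
    - [[0,0,0.025],[0,0,0]]
    - [[0,0,0.01],[0,0,0]]
    - [[0,0,0],[0,0,0]]
    - [[0,0,0],[0,0,0]]
    - [[0,0,0],[0,0,0]]
    - [[0,0,0],[0,0,0]]

```text
t: 6.37
eef_pos: [0.6573, 0.1387, 0.147]
tool_rot: [-0.706, 0.707, 0.02, -0.021]
contact_force: [-0.2, -0.0, 0.6]
gripper_width: 0.819
```

```bash
python3 - <<'E'
from h import *
go(.661,.148,.069,3.6)
c=wsnap('w3');W=cloud(c)
m=(W[...,0]<.72)&(W[...,0]>.4)
W[~m]=0
comps(W,.085,.13,'cap');comps(W,.0445,.053,'cheek')
c=snap('top','top1');W=cloud(c)
m=(W[...,0]<.72)&(W[...,0]>.4)
W[~m]=0
comps(W,.085,.13,'cap');comps(W,.0445,.053,'cheek')
E
```

```text
shift mm [ 4.2 78.   9.2] turn deg [ 0.1  -0.28 -0.01] heading 3.32 at [0.6573 0.1387 0.147 ] w 0.819 t 6.3667 F [-0.2 -0.   0.6]
cap [  6. 133.] 513 mean [474.2 189.8  90.5] rect [472.3 188.7] [33.4 10.4] 78.8
cap [260. 201.] 3169 mean [662.1 154.9 109.6] rect [662.3 151.3] [43.1 43.7] 0.2
cap [250. 287.] 2590 mean [659.2  77.  105.9] rect [659.3  72. ] [44.6 44.5] 60.1
cap [ 32. 344.] 214 mean [456.   -8.9  95.6] rect [453.3 -11.2] [27.9  6.6] 48.9
cheek [ 46. 121.] 315 mean [474.3 195.   48.7] rect [471.6 194.5] [12.7 38.1] 13.5
cheek [254. 125.] 1271 mean [655.4 201.9  49.4] rect [655.2 201.8] [81.5 12.1] 3.5
cheek [256. 160.] 76 mean [658.9 171.2  48.5] rect [659.5 170.1] [36.9  5.4] 9.9
cheek [252. 237.] 168 mean [659.9  92.3  48.7] rect [660.3  90.4] [ 8.4 43.4] 88.8
cheek [ 66. 305.] 68 mean [457.8  -5.6  48.7] rect [455.2  -6.8] [26.5  2.2] 26.6
cap [482. 134.] 691 mean [ 661.7 -636.8  108.1] rect [ 658.1 -650.3] [139.7  44.4] 45.6
cap [237. 139.] 219 mean [665.4 -26.9 109.2] rect [666.8 -25.9] [39.5 37.2] 88.8
cap [171. 142.] 185 mean [661.1 140.2 107.5] rect [663.6 140.8] [41.5 25.9] 11.1
cap [200. 143.] 276 mean [657.8  68.  106.6] rect [659.6  69.4] [43.3 43.1] 44.7
cap [473. 200.] 269 mean [ 497.7 -611.7   90.4] rect [ 492.7 -610.3] [83.3 89.2] 12.1
cap [239. 218.] 240 mean [466.6 -27.4  99. ] rect [466.8 -27.4] [40.  40.1] 88.8
cheek [309. 128.] 112 mean [ 705.5 -215.4   48.9] rect [ 706.1 -214.5] [45.8 28.3] 87.7
cheek [345. 136.] 92 mean [ 679.6 -310.4   48.6] rect [ 684.6 -312.3] [39.  72.5] 9.8
cheek [250. 141.] 124 mean [672.2 -55.8  48.4] rect [672.4 -55.8] [80.3 11.6] 3.6
cheek [475. 203.] 64 mean [ 492.3 -640.2   48.3] rect [ 491.6 -635.9] [26.5 65.7] 86.4
```

View pics/w3.png

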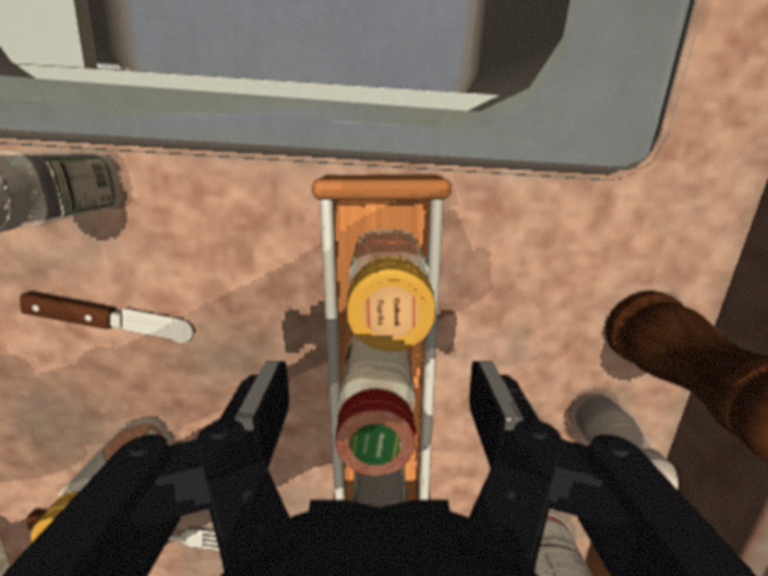

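>>> play_rows:
  increments:
    - [[0.005,0,0.011],[0,-0.3,0]]
    - [[0,0.015,0],[0,0,0]]
    - [[0,0.025,0],[0,0,0]]
    - [[0,0.02,0],[0,0,0]]
    - [[0,0.012,0],[0,0,0]]
    - [[0,0.006,0],[0,0,0]]
    - [[0,0,0],[0,0,0]]
    - [[0,0,0],[0,0,0]]

```text
t: 7.13
eef_pos: [0.6615, 0.1536, 0.0698]
tool_rot: [0.707, -0.707, -0.024, 0.023]
contact_force: [-0.3, -0.0, 0.3]
gripper_width: 0.818
```

>>> play_rows:
  gripper: 0.0
  increments:
    - [[0,0,0],[0,0,0]]
    - [[0,0,0],[0,0,0]]
    - [[0,0,0],[0,0,0]]
    - [[0,0,0],[0,0,0]]
    - [[0,0,0],[0,0,0]]
    - [[0,0,0],[0,0,0]]

```text
t: 7.63
eef_pos: [0.662, 0.1536, 0.0707]
tool_rot: [0.707, -0.707, -0.024, 0.023]
contact_force: [0.5, 0.3, 6.0]
gripper_width: 0.509
```

>>> play_rows:
  increments:
    - [[0,-0.002,0],[0,0,0]]
    - [[0,-0.001,0],[0,0,0]]
    - [[0,0,0.004],[0,0,0]]
    - [[0,0,0.006],[0,0,0]]
    - [[0,0,0.005],[0,0,0]]
    - [[0,0,0.003],[0,0,0]]
    - [[0,0,0.0015],[0,0,0]]
    - [[0,0,0],[0,0,0]]
    - [[0,0.001,0],[0,0,0]]
    - [[0,0.0015,0],[0,0,0]]
    - [[0,0,0],[0,0,0]]
    - [[0,0,0],[0,0,0]]

```text
t: 8.63
eef_pos: [0.6599, 0.1725, 0.0707]
tool_rot: [-0.707, 0.707, 0.024, -0.023]
contact_force: [-2.6, 0.1, 4.9]
gripper_width: 0.512
```

>>> play_rows:
  gripper: 0.07
  increments:
    - [[0,0,0],[0,0,0]]
    - [[0,0,0],[0,0,0]]
    - [[0,0,0],[0,0,0]]
    - [[0,0,0],[0,0,0]]
    - [[0,0,0],[0,0,0]]
    - [[0,0,0],[0,0,0]]

```text
t: 9.13
eef_pos: [0.6597, 0.1726, 0.0696]
tool_rot: [-0.707, 0.707, 0.024, -0.024]
contact_force: [0.0, -0.5, 0.2]
gripper_width: 0.819
```

>>> play_rows:
  increments:
    - [[0,-0.02,0],[0,0,0]]
    - [[0,-0.03,0],[0,0,0]]
    - [[0,-0.035,0],[0,0,0]]
    - [[-0.03,-0.03,0],[0,0,0]]
    - [[-0.035,0,0],[0,0,0]]
    - [[-0.035,0,0],[0,0,0]]
    - [[-0.035,0,-0.01],[0,0,0]]
    - [[-0.035,0,-0.03],[0,0,0]]
    - [[-0.01,0,-0.035],[0,0,0]]
    - [[0,0,-0.035],[0,0,0]]
    - [[0,0,-0.035],[0,0,0]]
    - [[0,0,-0.02],[0,0,0]]
    - [[0,0,0],[0,0,0]]
    - [[0,0,0],[0,0,0]]
    - [[0,0,0],[0,0,0]]
    - [[0,0,0],[0,0,0]]

```text
t: 10.47
eef_pos: [0.4949, 0.0007, 0.1843]
tool_rot: [0.707, -0.706, -0.025, 0.024]
contact_force: [0.2, -0.1, 0.5]
gripper_width: 0.82
```

```bash
python3 - <<'E'
from h import *
go(.467,-.0265,.056,3.6)
c=wsnap('w4');W=cloud(c)
W[(W[...,0]>.72)|(W[...,0]<.3)]=0
comps(W,.085,.13,'cap');comps(W,.0445,.053,'cheek')
c=snap('top','top2');W=cloud(c)
W[(W[...,0]>.72)|(W[...,0]<.3)|(abs(W[...,1])>.25)]=0
comps(W,.085,.13,'cap');comps(W,.0445,.053,'cheek')
E
```

```text
shift mm [-29.7 128.3 -25.3] turn deg [-0.03  0.37  0.01] heading 3.97 at [0.4949 0.0007 0.1843] w 0.82 t 10.4667 F [ 0.2 -0.1  0.5]
cap [482.  14.] 1669 mean [649.9 154.7 102.6] rect [655.4 154.9] [15.8 39.8] 72.5
cap [455. 132.] 3295 mean [654.   72.  106.2] rect [658.7  71. ] [44.4 45.8] 84.5
cap [220. 219.] 1750 mean [466.5 -21.9  99. ] rect [466.  -24.2] [43.  42.8] 45.8
cap [431. 235.] 2193 mean [661.4 -20.6 106.5] rect [666.7 -23.8] [39.7 39.3] 3.2
cheek [428.  25.] 284 mean [643.2 160.2  48.8] rect [649.  157.7] [18.9 45.9] 48.7
cheek [398. 123.] 189 mean [637.6  73.5  48.8] rect [640.3  71.7] [42.8 10.1] 89.1
cheek [225. 185.] 74 mean [465.7  -4.3  48.9] rect [464.3  -5.4] [35.2  7.7] 5.1
cheek [392. 206.] 178 mean [653.2 -15.7  48.8] rect [656.2 -15.8] [44.  19.5] 48.5
cheek [380. 237.] 333 mean [648.  -54.7  49. ] rect [651.3 -55.4] [42.9 12.4] 3.2
cheek [376. 377.] 296 mean [ 692.8 -279.8   48.8] rect [ 693.1 -279.2] [52.5 17.9] 9.8
cap [237. 139.] 223 mean [665.  -26.6 108.9] rect [666.9 -26. ] [39.4 37.3] 86.1
cap [200. 143.] 281 mean [657.8  67.9 106.3] rect [659.3  69. ] [43.5 43.3] 85.4
cap [161. 144.] 289 mean [658.5 165.7 107.8] rect [659.9 167.8] [41.5 42.6] 2.7
cap [241. 218.] 186 mean [467.4 -31.4  98.9] rect [467.6 -32.7] [41.9 30.5] 10.0
cap [150. 224.] 120 mean [455.3 196.2  99.7] rect [455.2 197.7] [38.1 23.7] 12.5
cheek [309. 128.] 119 mean [ 705.5 -216.5   49. ] rect [ 705.5 -217.2] [28.5 45.6] 1.3
cheek [250. 142.] 123 mean [670.7 -55.9  48.3] rect [672.4 -55.8] [80.9 11.4] 3.6
cheek [156. 158.] 62 mean [634.  198.3  48.7] rect [636.7 198. ] [43.3 11.6] 0.9
```

View pics/w4.png

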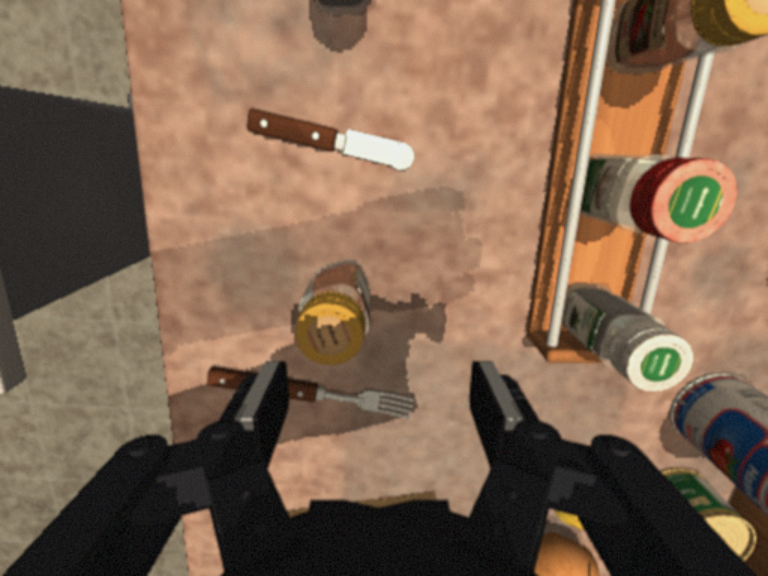

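```bash
python3 - <<'E'
from h import *
c=wsnap('w5');W=cloud(c);col=c['color']
go(.467,-.0265,.056,3.6)
m=(W[...,2]>.015)&(W[...,2]<.075)&(abs(W[...,0]-.467)<.05)&(abs(W[...,1]+.027)<.05)
p=W[m]*1000;print(len(p))
h,e=np.histogram(p[:,0],bins=np.arange(435,505,4))
for i in range(len(h)):
    q=p[(p[:,0]>=e[i])&(p[:,0]<e[i+1])]
    if len(q)>5: print(e[i],len(q),np.percentile(q[:,1],[10,50,90]).round(1))
s=cv2.cvtColor(np.array(read_camera('scene')['color']),4)
a=cv2.resize(col[160:260,180:270,::-1],None,fx=5,fy=5,interpolation=2)
b=cv2.resize(s[195:255,260:320],(400,400),interpolation=2)
b=cv2.copyMakeBorder(b,0,100,0,0,0);cv2.imwrite('pics/c5.png',np.hstack([a,b]))
E
```

```text
shift mm [-29.6 128.2 -24.9] turn deg [-0.02  0.36  0.  ] heading 3.96 at [4.948e-01 4.000e-04 1.842e-01] w 0.82 t 10.6167 F [-0.2  1.2  0.2]
828
439 14 [-20.3 -17.1 -15.8]
443 54 [-16.9 -12.5 -11.1]
447 57 [-10.6  -9.6  -8.6]
451 54 [-8.2 -7.5 -6.7]
455 59 [-6.6 -5.9 -5.2]
459 58 [-4.9 -4.2 -3.5]
463 63 [-3.3 -2.6 -2. ]
467 68 [-2.7 -1.7 -1.2]
471 72 [-3.  -1.6 -1.1]
475 81 [-5.3 -2.8 -2.1]
479 81 [-9.2 -6.5 -4.4]
483 86 [-18.  -14.1 -10.2]
487 81 [-31.1 -24.3 -19.8]
```

View pics/c5.png

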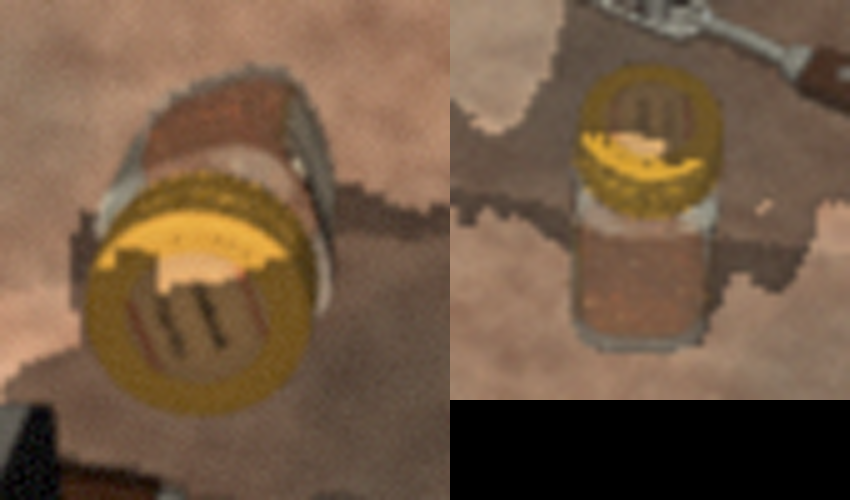

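>>> play_rows:
  increments:
    - [[-0.0296,0,-0.0245],[0,-6,0]]
    - [[0,0.015,0],[0,-6,0]]
    - [[0,0.03,0],[0,-6,0]]
    - [[0,0.03,0],[0,-0.3,0]]
    - [[0,0.03,0],[0,0,0]]
    - [[0,0.015,0],[0,0,0]]
    - [[0,0.008,0],[0,0,0]]
    - [[0,0,0],[0,0,0]]
    - [[0,0,0],[0,0,0]]

```text
t: 11.42
eef_pos: [0.4674, -0.0269, 0.0566]
tool_rot: [0.694, -0.694, -0.136, 0.136]
contact_force: [-1.2, 0.4, 0.3]
gripper_width: 0.819
```

>>> play_rows:
  gripper: 0.0
  grip_force: 30
  increments:
    - [[0,0,0],[0,0,0]]
    - [[0,0,0],[0,0,0]]
    - [[0,0,0],[0,0,0]]
    - [[0,0,0],[0,0,0]]
    - [[0,0,0],[0,0,0]]
    - [[0,0,0],[0,0,0]]

```text
t: 11.92
eef_pos: [0.4678, -0.0274, 0.0574]
tool_rot: [-0.694, 0.694, 0.136, -0.135]
contact_force: [-1.4, -0.3, 6.8]
gripper_width: 0.51
```

>>> play_rows:
  increments:
    - [[0,-0.015,0],[0,0,0]]
    - [[0,-0.03,0],[0,3.5,0]]
    - [[0,-0.03,0],[0,5,0]]
    - [[0,-0.03,0],[0,5,0]]
    - [[0,-0.03,0],[0,5,0]]
    - [[0,-0.015,0],[0,0,0]]
    - [[0,0,0],[0,0,0]]
    - [[0,0,0],[0,0,0]]
    - [[0,0,0],[0,0,0]]

```text
t: 12.67
eef_pos: [0.4661, -0.0274, 0.2054]
tool_rot: [-0.707, 0.707, 0.022, -0.023]
contact_force: [-0.2, 0.1, -1.7]
gripper_width: 0.503
```

```bash
python3 - <<'E'
from h import *
# rack: origin, axes
o=np.array([.6635,.0727]);th=np.radians(3.6);ya=np.array([-np.sin(th),np.cos(th)])
x,y=o+ya*.047
print(x,y);go(x,y,.069,3.6)
c=wsnap('w6');W=cloud(c)
W[(W[...,0]>.72)|(W[...,0]<.3)]=0
comps(W,.085,.13,'cap');comps(W,.0445,.053,'cheek')
E
```

```text
0.6605488455821222 0.11960725623612876
shift mm [203.6 136.1 134.4] turn deg [ 0.01  0.05 -0.08] heading 3.65 at [ 0.4661 -0.0274  0.2054] w 0.503 t 12.6667 F [-0.2  0.1 -1.7]
cap [479.  97.] 3109 mean [653.1  71.  105.9] rect [656.7  70.4] [41.9 44.5] 21.6
cap [455. 200.] 2079 mean [660.9 -21.7 106.7] rect [666.3 -23.9] [40. 39.] 2.3
cheek [456.   9.] 162 mean [649.6 151.   48.6] rect [656.1 150.5] [ 8.5 37.6] 77.6
cheek [421.  97.] 200 mean [637.6  71.2  48.8] rect [640.2  71.3] [11.3 43. ] 1.2
cheek [412. 179.] 167 mean [651.6 -17.9  48.7] rect [655.4 -17. ] [43.  19.8] 54.0
cheek [404. 208.] 356 mean [651.  -54.5  49.2] rect [657.2 -54. ] [55.7 11. ] 4.1
cheek [419. 306.] 193 mean [ 708.4 -198.2   48.8] rect [ 708.5 -199.2] [27.1 14.5] 28.8
```

View pics/w6.png

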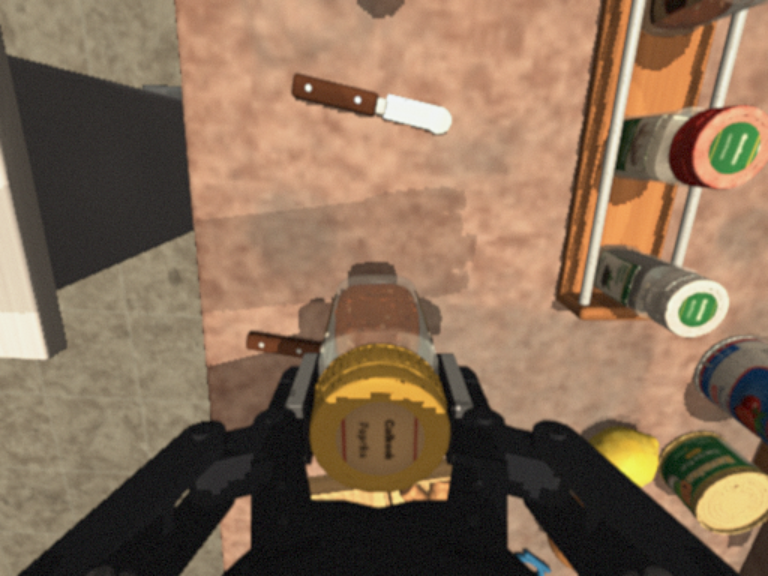

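>>> play_rows:
  increments:
    - [[0.015,0,0.01],[0,0,0]]
    - [[0.03,0,0.02],[0,0,0]]
    - [[0.03,0,0.02],[0,0,0]]
    - [[0.03,0,0.02],[0,0,0]]
    - [[0.03,0,0.02],[0,0,0]]
    - [[0.03,0,0.02],[0,0,0]]
    - [[0.0236,0,0.0144],[0,0,0]]
    - [[0.015,0,0.01],[0,0,0]]
    - [[0,0,0],[0,0,0]]
    - [[0,0.02,0],[0,0,0]]
    - [[0,0,0],[0,0,0]]
    - [[0,0,0],[0,0,0]]
    - [[0,0,0],[0,0,0]]

```text
t: 13.8
eef_pos: [0.661, 0.1191, 0.1858]
tool_rot: [-0.707, 0.707, 0.022, -0.023]
contact_force: [-0.1, -0.5, -0.5]
gripper_width: 0.51
```

```bash
python3 - <<'E'
from h import *
go(.6608,.1195,.0694,3.6)
c=wsnap('w7');W=cloud(c)
W[(W[...,0]>.72)|(W[...,0]<.3)]=0
comps(W,.085,.13,'cap');comps(W,.0445,.053,'cheek')
c=snap('top','top3');W=cloud(c)
W[(W[...,0]>.72)|(W[...,0]<.3)|(abs(W[...,1])>.25)]=0
comps(W,.085,.13,'cap')
E
```

```text
shift mm [  0.  116.4   0.4] turn deg [ 0.02  0.01 -0.09] heading 3.61 at [0.661  0.1191 0.1858] w 0.51 t 13.8 F [-0.1 -0.5 -0.5]
cap [19. 99.] 1872 mean [466.1 191.6  97.8] rect [464.8 190.6] [39.  25.8] 79.2
cap [256. 142.] 2362 mean [660.4 171.7 111.2] rect [660.6 170.5] [42.3 43. ] 5.1
cap [249. 331.] 319 mean [667.2 -23.  112.5] rect [667.1 -23.2] [15.3 39.1] 88.8
cheek [69. 98.] 206 mean [474.8 193.5  48.7] rect [472.  192.8] [10.3 37.5] 3.4
cheek [251. 101.] 1005 mean [654.6 201.9  49.4] rect [655.2 202.1] [81.8 11.4] 3.7
cap [237. 139.] 223 mean [664.8 -26.2 108.8] rect [666.6 -25.5] [39.1 37.3] 78.8
cap [200. 143.] 279 mean [657.8  68.  106.6] rect [659.2  69.1] [43.9 43. ] 44.6
```

View pics/w7.png

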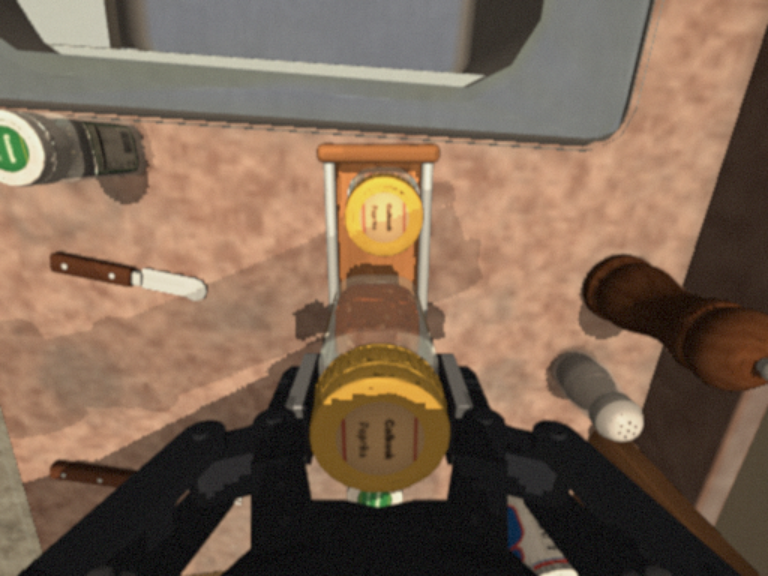

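>>> play_rows:
  increments:
    - [[0,0.015,0],[0,0,0]]
    - [[0,0.025,0],[0,0,0]]
    - [[0,0.025,0],[0,0,0]]
    - [[0,0.02,0],[0,0,0]]
    - [[0,0.015,0],[0,0,0]]
    - [[0,0.008,0],[0,0,0]]
    - [[0,0.005,0],[0,0,0]]
    - [[0,0.002,0],[0,0,0]]
    - [[0,0,0],[0,0,0]]
    - [[0,0,0],[0,0,0]]

```text
t: 14.73
eef_pos: [0.6624, 0.12, 0.0724]
tool_rot: [0.707, -0.707, -0.023, 0.022]
contact_force: [-0.3, 0.4, -1.1]
gripper_width: 0.509
```

>>> play_rows:
  increments:
    - [[0,0.0015,0],[0,0,0]]
    - [[0,0.001,0],[0,0,0]]
    - [[0,0.001,0],[0,0,0]]
    - [[0,0,0],[0,0,0]]
    - [[0,0,0],[0,0,0]]

```text
t: 15.15
eef_pos: [0.6622, 0.1201, 0.0695]
tool_rot: [0.707, -0.707, -0.023, 0.022]
contact_force: [-3.3, -0.9, 6.3]
gripper_width: 0.512
```

>>> play_rows:
  gripper: 0.07
  increments:
    - [[0,0,0],[0,0,0]]
    - [[0,0,0],[0,0,0]]
    - [[0,0,0],[0,0,0]]
    - [[0,0,0],[0,0,0]]
    - [[0,0,0],[0,0,0]]
    - [[0,0,0],[0,0,0]]

```text
t: 15.65
eef_pos: [0.6616, 0.1198, 0.0676]
tool_rot: [-0.707, 0.707, 0.022, -0.022]
contact_force: [-0.3, -0.0, -0.4]
gripper_width: 0.818
```

>>> play_rows:
  increments:
    - [[0,-0.02,0],[0,0,0]]
    - [[0,-0.03,0],[0,0,0]]
    - [[0,-0.035,0],[0,0,0]]
    - [[-0.02,-0.025,0],[0,0,0]]
    - [[-0.03,0,0],[0,0,0]]
    - [[-0.03,0,0.01],[0,0,0]]
    - [[-0.03,0,0.01],[0,0,0]]
    - [[-0.03,0,0.02],[0,0,0]]
    - [[-0.03,0,0.02],[0,0,0]]
    - [[-0.02,0,0.015],[0,0,0]]
    - [[-0.01,0,0.007],[0,0,0]]
    - [[0,0,0],[0,0,0]]
    - [[0,0,0],[0,0,0]]
    - [[0,0,0],[0,0,0]]
    - [[0,0,0],[0,0,0]]

```text
t: 16.9
eef_pos: [0.4583, 0.1879, 0.1776]
tool_rot: [-0.707, 0.707, 0.022, -0.021]
contact_force: [-0.1, 0.2, -0.4]
gripper_width: 0.821
```

```bash
python3 - <<'E'
from h import *
go(.457,.189,.056,3.6)
c=wsnap('w8');W=cloud(c)
W[(W[...,0]>.72)|(W[...,0]<.3)]=0
comps(W,.085,.13,'cap');comps(W,.0445,.053,'cheek')
c=snap('top','top4');W=cloud(c)
W[(W[...,0]>.72)|(W[...,0]<.3)|(abs(W[...,1])>.25)]=0
comps(W,.085,.13,'cap')
go(.457,.189,.056,3.6)
E
```

```text
shift mm [ -1.3 121.6   1.2] turn deg [ 0.   -0.11  0.02] heading 3.49 at [0.4583 0.1879 0.1776] w 0.821 t 16.9 F [-0.1  0.2 -0.4]
cap [250. 194.] 1638 mean [456.2 194.5  99.7] rect [456.3 192.8] [39.3 38.3] 4.7
cap [461. 259.] 6103 mean [654.8 143.7 106.1] rect [659.6 126.7] [ 43.6 131.8] 0.1
cheek [437. 181.] 841 mean [653.3 203.3  49.2] rect [654.7 202.8] [80.5 11.3] 3.6
cheek [423. 202.] 244 mean [644.7 178.1  48.9] rect [648.7 178.4] [50.2 22.9] 52.6
cheek [409. 241.] 184 mean [641.7 129.9  48.6] rect [642.3 126.4] [40.8 12.8] 73.6
cheek [397. 277.] 176 mean [640.1  81.   48.6] rect [639.9  77.5] [42.2 12.4] 67.1
cheek [376. 360.] 181 mean [643.6 -53.8  48.7] rect [645.3 -54.7] [30.8 12.2] 3.4
cap [237. 139.] 226 mean [665.  -26.6 108.6] rect [667.2 -25.9] [39.7 37. ] 84.8
cap [170. 143.] 559 mean [658.8 142.6 108.5] rect [660.9 144.3] [42.3 89.9] 0.8
cap [200. 143.] 280 mean [657.7  68.1 106.6] rect [659.2  69.3] [43.8 44. ] 58.2
cap [153. 224.] 216 mean [457.1 188.5  98.5] rect [456.8 189.4] [38.3 37.5] 38.6
shift mm [ -0.8 121.5   0.9] turn deg [-0.   -0.08 -0.  ] heading 3.52 at [0.4579 0.1881 0.1775] w 0.821 t 17.0 F [-0.7  0.1  0.3]
```

>>> play_rows:
  increments:
    - [[-0.001,0,0.0015],[0,0,0]]
    - [[0,0.02,0],[0,0,0]]
    - [[0,0.03,0],[0,0,0]]
    - [[0,0.03,0],[0,0,0]]
    - [[0,0.02,0],[0,0,0]]
    - [[0,0.014,0],[0,0,0]]
    - [[0,0.007,0],[0,0,0]]
    - [[0,0,0],[0,0,0]]
    - [[0,0,0],[0,0,0]]

```text
t: 17.75
eef_pos: [0.456, 0.1905, 0.057]
tool_rot: [0.707, -0.707, -0.022, 0.022]
contact_force: [0.2, 1.0, 0.5]
gripper_width: 0.821
```

>>> play_rows:
  gripper: 0.0
  increments:
    - [[0,0,0],[0,0,0]]
    - [[0,0,0],[0,0,0]]
    - [[0,0,0],[0,0,0]]
    - [[0,0,0],[0,0,0]]
    - [[0,0,0],[0,0,0]]
    - [[0,0,0],[0,0,0]]

```text
t: 18.25
eef_pos: [0.4564, 0.1907, 0.0578]
tool_rot: [0.707, -0.707, -0.023, 0.022]
contact_force: [-1.7, -0.0, 6.9]
gripper_width: 0.453
```

>>> play_rows:
  increments:
    - [[0,-0.015,0],[0,0,0]]
    - [[0,-0.03,0],[0,0,0]]
    - [[0,-0.035,0],[0,0,0]]
    - [[0,-0.035,0],[0,0,0]]
    - [[0,-0.02,-0.02],[0,0,0]]
    - [[0.015,0,-0.03],[0,0,0]]
    - [[0.025,0,-0.03],[0,0,0]]
    - [[0.025,0,-0.03],[0,0,0]]
    - [[0.025,0,-0.03],[0,0,0]]
    - [[0.025,0,-0.02],[0,0,0]]
    - [[0.025,0,-0.01],[0,0,0]]
    - [[0.025,0,-0.008],[0,0,0]]
    - [[0.02,0,-0.004],[0,0,0]]
    - [[0.01,0,0],[0,0,0]]
    - [[0,0,0],[0,0,0]]
    - [[0,0,0],[0,0,0]]
    - [[0,0,0],[0,0,0]]

```text
t: 19.67
eef_pos: [0.6608, 0.0213, 0.1915]
tool_rot: [-0.707, 0.707, 0.022, -0.023]
contact_force: [-0.1, -0.1, -1.0]
gripper_width: 0.455
```

```bash
python3 - <<'E'
from h import *
go(.6665,.020,.069,3.6)
c=wsnap('w9');W=cloud(c)
W[(W[...,0]>.72)|(W[...,0]<.3)]=0
comps(W,.085,.13,'cap');comps(W,.0445,.053,'cheek');comps(W,.2,.27,'held')
c=snap('top','top5');W=cloud(c)
W[(W[...,0]>.72)|(W[...,0]<.3)|(abs(W[...,1])>.25)]=0
comps(W,.085,.13,'cap')
E
```

```text
shift mm [  5.7 122.5  -1.7] turn deg [-0.    0.07 -0.06] heading 3.67 at [0.6608 0.0213 0.1915] w 0.455 t 19.6667 F [-0.1 -0.1 -1. ]
cap [262.  50.] 5045 mean [660.6 140.2 110.9] rect [660.9 136.9] [43.4 73.3] 0.9
cap [254. 142.] 2279 mean [659.2  72.2 108.8] rect [659.4  71.4] [44.4 44.4] 38.7
held [253. 301.] 24881 mean [660.6  29.3 244.3] rect [661.  23.] [120.3  40.4] 6.5
held [253. 338.] 859 mean [660.4  32.3 267.1] rect [660.4  32.3] [28.1  3.2] 4.2
cap [237. 139.] 218 mean [665.2 -26.7 109.5] rect [666.8 -25.9] [39.6 36.8] 86.4
```

View pics/w9.png

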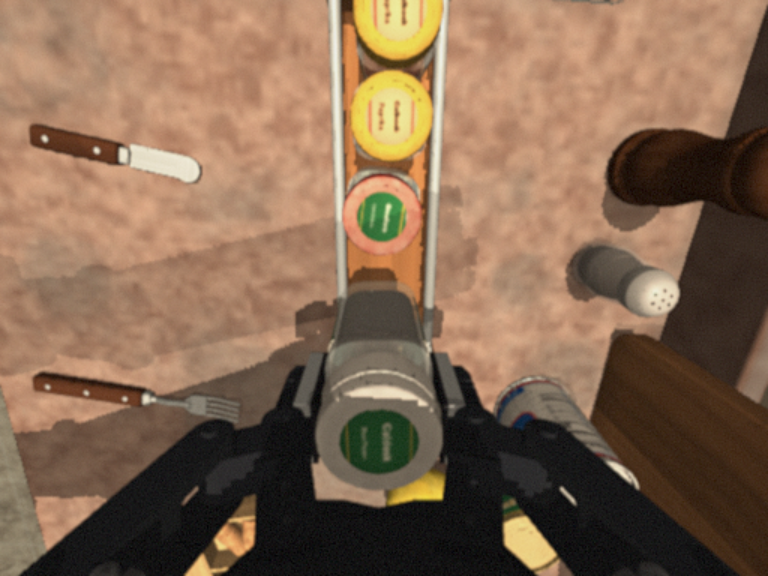

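>>> play_rows:
  increments:
    - [[0.0055,0,-0.001],[0,0,0]]
    - [[0,0.02,0],[0,0,0]]
    - [[0,0.025,0],[0,0,0]]
    - [[0,0.025,0],[0,0,0]]
    - [[0,0.022,0],[0,0,0]]
    - [[0,0.014,0],[0,0,0]]
    - [[0,0.008,0],[0,0,0]]
    - [[0,0.004,0],[0,0,0]]
    - [[0,0.002,0],[0,0,0]]
    - [[0,0.001,0],[0,0,0]]
    - [[0,0.001,0],[0,0,0]]
    - [[0,0,0],[0,0,0]]
    - [[0,0,0],[0,0,0]]

```text
t: 20.85
eef_pos: [0.6679, 0.0205, 0.0705]
tool_rot: [-0.707, 0.707, 0.023, -0.022]
contact_force: [-0.7, 0.1, -0.6]
gripper_width: 0.461
```

>>> play_rows:
  increments:
    - [[0,0.001,0],[0,0,0]]
    - [[0,0.001,0],[0,0,0]]
    - [[0,0,0],[0,0,0]]
    - [[0,0,0],[0,0,0]]

```text
t: 21.18
eef_pos: [0.6681, 0.0205, 0.0699]
tool_rot: [-0.707, 0.707, 0.023, -0.022]
contact_force: [-3.1, -0.5, 9.9]
gripper_width: 0.451
```

>>> play_rows:
  gripper: 0.07
  increments:
    - [[0,0,0],[0,0,0]]
    - [[0,0,0],[0,0,0]]
    - [[0,0,0],[0,0,0]]
    - [[0,0,0],[0,0,0]]
    - [[0,0,0],[0,0,0]]
    - [[0,0,0],[0,0,0]]

```text
t: 21.68
eef_pos: [0.6674, 0.0204, 0.0675]
tool_rot: [0.707, -0.707, -0.022, 0.023]
contact_force: [-0.3, -0.3, -0.9]
gripper_width: 0.822
```

>>> play_rows:
  increments:
    - [[0,-0.02,0],[0,0,0]]
    - [[0,-0.03,0],[0,0,0]]
    - [[0,-0.035,0],[0,0,0]]
    - [[0,-0.035,0],[0,0,0]]
    - [[-0.02,-0.02,-0.02],[0,0,0]]
    - [[-0.025,0,-0.025],[0,0,0]]
    - [[-0.028,0,-0.025],[0,0,0]]
    - [[-0.028,0,-0.025],[0,0,0]]
    - [[-0.028,0,-0.025],[0,0,0]]
    - [[-0.028,0,-0.025],[0,0,0]]
    - [[-0.028,0,-0.025],[0,0,0]]
    - [[-0.025,0,-0.02],[0,0,0]]
    - [[-0.015,0,-0.015],[0,0,0]]
    - [[-0.008,0,-0.005],[0,0,0]]
    - [[0,0,0],[0,0,0]]
    - [[0,0,0],[0,0,0]]
    - [[0,0,0],[0,0,0]]
    - [[0,0,0],[0,0,0]]

```text
t: 23.18
eef_pos: [0.4496, -0.2024, 0.2078]
tool_rot: [0.707, -0.707, -0.024, 0.023]
contact_force: [0.4, -0.4, 0.1]
gripper_width: 0.818
```

```bash
python3 - <<'E'
from h import *
go(.416,-.1277,.16,83.2)
c=wsnap('w10');W=cloud(c)
V=W.copy();V[(W[...,0]>.72)|(W[...,0]<.3)]=0
comps(V,.085,.13,'cap')
hsv=cv2.cvtColor(c['color'],cv2.COLOR_RGB2HSV)
V=W.copy();V[(W[...,0]>.53)|(W[...,0]<.3)]=0
comps(V,.004,.02,'handle',150)
np.savez('pics/w10',color=c['color'],range_z=c['range_z'],intrinsics=c['intrinsics'],R=c['R'],t=c['t'])
c=snap('top','top6');W=cloud(c)
W[(W[...,0]>.72)|(W[...,0]<.3)|(abs(W[...,1])>.25)]=0
comps(W,.085,.13,'cap')
E
```

```text
shift mm [-28.6  47.8  76.7] turn deg [ 1.00e-02 -7.94e+01  6.00e-02] heading 3.8 at [ 0.4496 -0.2024  0.2078] w 0.818 t 23.1833 F [ 0.4 -0.4  0.1]
cap [505.  13.] 344 mean [651.3 -34.9  88.9] rect [652.3 -36.4] [ 9.5 24.5] 36.6
handle [238. 107.] 1834 mean [ 428.9 -128.1   10.2] rect [ 439.2 -129.5] [ 21.4 183.9] 83.1
handle [262. 216.] 443 mean [ 468.1 -268.    12.2] rect [ 466.8 -268.2] [129.9   1.8] 13.7
handle [291. 237.] 581 mean [ 511.8 -300.7    7.8] rect [ 516.9 -296.6] [38.4 53.8] 13.3
handle [257. 278.] 5633 mean [ 469.3 -377.6    5.5] rect [ 472.4 -384.3] [ 80.4 209.6] 13.7
handle [292. 278.] 331 mean [ 522.8 -371.     5.2] rect [ 524.  -383.3] [19.5 83.9] 6.0
cap [219. 139.] 234 mean [665.8  19.2 108.6] rect [667.4  19.9] [38.8 38.7] 1.0
cap [237. 139.] 227 mean [665.  -26.8 108.4] rect [666.4 -25.9] [39.5 38. ] 89.3
cap [170. 143.] 564 mean [658.8 142.5 108.3] rect [660.3 144.5] [42.  89.9] 1.1
cap [200. 143.] 277 mean [657.9  68.  106.8] rect [659.3  69.2] [43.2 43. ] 44.6
```

View pics/w10.png

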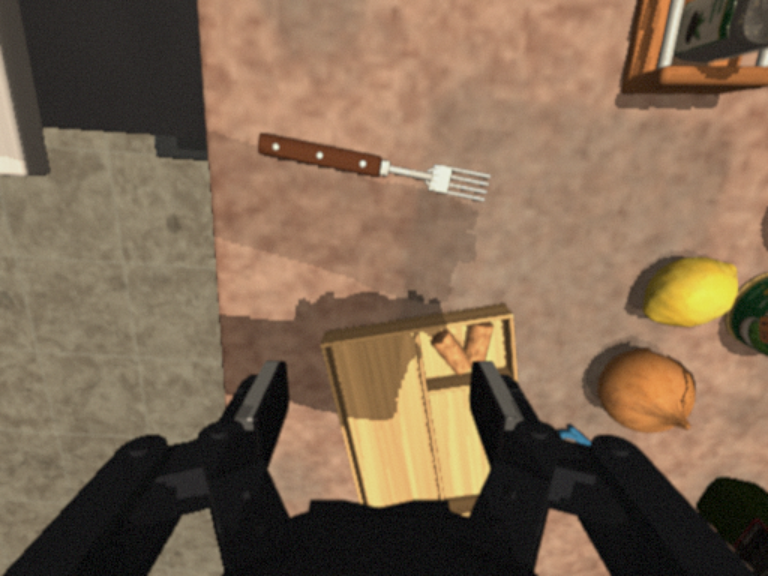

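>>> play_rows:
  gripper: 0.045
  increments:
    - [[-0.0148,0,0.0386],[0,0,0]]
    - [[-0.0148,0,0.0386],[0,0,0]]
    - [[0,0.01,0],[0,-3.4,0]]
    - [[0,0.02,0],[0,-6,0]]
    - [[0,0.02,0],[0,-6,0]]
    - [[0,0.02,0],[0,-6,0]]
    - [[0,0.02,0],[0,-6,0]]
    - [[0,0.02,0],[0,-6,0]]
    - [[0,0.02,0],[0,-6,0]]
    - [[0,0.01,0],[0,-6,0]]
    - [[0,0,0],[0,-6,0]]
    - [[0,0,0],[0,-6,0]]
    - [[0,0,0],[0,-6,0]]
    - [[0,0,0],[0,-6,0]]
    - [[0,0,0],[0,-6,0]]
    - [[0,0,0],[0,-4,0]]
    - [[0,0,0],[0,0,0]]
    - [[0,0,0],[0,0,0]]
    - [[0,0,0],[0,0,0]]
    - [[0,0,0],[0,0,0]]

```text
t: 24.95
eef_pos: [0.414, -0.1286, 0.0678]
tool_rot: [-0.53, 0.53, 0.468, -0.468]
contact_force: [0.1, 0.1, -0.3]
gripper_width: 0.524
```

```bash
python3 - <<'E'
from h import *
go(.415,-.1272,.002,83.1)
E
```

```text
shift mm [ 1.5 65.8 -0.8] turn deg [ 0.01 -0.13 -0.  ] heading 82.97 at [ 0.414  -0.1286  0.0678] w 0.524 t 24.95 F [ 0.1  0.1 -0.3]
```

>>> play_rows:
  increments:
    - [[0.0015,0.015,-0.001],[0,0,0]]
    - [[0,0.02,0],[0,0,0]]
    - [[0,0.014,0],[0,0,0]]
    - [[0,0.008,0],[0,0,0]]
    - [[0,0.004,0],[0,0,0]]
    - [[0,0.002,0],[0,0,0]]
    - [[0,0,0],[0,0,0]]
    - [[0,0,0],[0,0,0]]
    - [[0,0,0],[0,0,0]]

```text
t: 25.7
eef_pos: [0.4154, -0.1276, 0.0053]
tool_rot: [-0.529, 0.53, 0.469, -0.468]
contact_force: [-0.7, -0.1, 0.5]
gripper_width: 0.527
```

>>> play_rows:
  increments:
    - [[0,0.0015,0],[0,0,0]]
    - [[0,0.001,0],[0,0,0]]
    - [[0,0,0],[0,0,0]]
    - [[0,0,0],[0,0,0]]

```text
t: 26.03
eef_pos: [0.415, -0.1274, 0.0023]
tool_rot: [-0.529, 0.53, 0.469, -0.469]
contact_force: [0.6, -0.2, 0.6]
gripper_width: 0.527
```

>>> play_rows:
  gripper: 0.0
  grip_force: 40
  increments:
    - [[0,0,0],[0,0,0]]
    - [[0,0,0],[0,0,0]]
    - [[0,0,0],[0,0,0]]
    - [[0,0,0],[0,0,0]]
    - [[0,0,0],[0,0,0]]
    - [[0,0,0],[0,0,0]]

```text
t: 26.53
eef_pos: [0.4149, -0.1274, 0.0024]
tool_rot: [-0.529, 0.53, 0.469, -0.469]
contact_force: [-0.8, -0.1, 5.8]
gripper_width: 0.182
```

>>> play_rows:
  increments:
    - [[0,-0.01,0],[0,0,0]]
    - [[0,-0.02,0],[0,0,0]]
    - [[0,-0.03,0],[0,0,0]]
    - [[0,-0.03,0],[0,0,0]]
    - [[0,-0.02,0],[0,0,0]]
    - [[0,0,0],[0,0,0]]
    - [[0,0,0],[0,0,0]]
    - [[0,0,0],[0,0,0]]

```text
t: 27.2
eef_pos: [0.4143, -0.1275, 0.1118]
tool_rot: [0.53, -0.529, -0.468, 0.469]
contact_force: [-1.3, 0.2, -1.5]
gripper_width: 0.182
```

```bash
python3 - <<'E'
from h import *
go(.4664,-.356,.1,13.7)
c=snap('scene','s2')
cv2.imwrite('pics/s2c.png',cv2.resize(c['color'][60:340,120:400,::-1],(600,600)))
E
```

```text
shift mm [-220.4   11.8  -79.5] turn deg [-3.000e-02  6.932e+01 -4.000e-02] heading 83.02 at [ 0.4143 -0.1275  0.1118] w 0.182 t 27.2 F [-1.3  0.2 -1.5]
```

View pics/s2c.png

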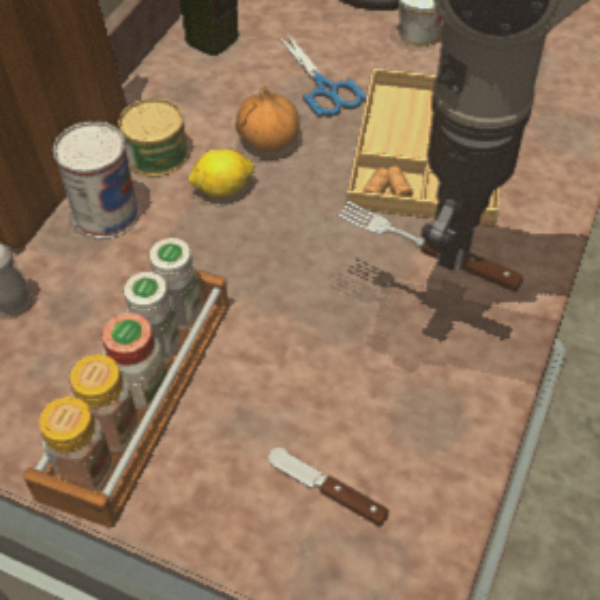

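>>> play_rows:
  increments:
    - [[-0.014,0,-0.005],[0,0,0]]
    - [[-0.03,0,-0.011],[0,0,0]]
    - [[-0.032,0,-0.0115],[0,0,0]]
    - [[-0.032,0,-0.0115],[0,0,0]]
    - [[-0.032,0,-0.0115],[0,0,0]]
    - [[-0.032,0,-0.0115],[0,0,0]]
    - [[-0.028,0,-0.011],[0,0,0]]
    - [[-0.0204,0,-0.0065],[0,3,0]]
    - [[0,0,0],[0,6,0]]
    - [[0,0,0],[0,6,0]]
    - [[0,0,0],[0,6,0]]
    - [[0,0,0],[0,6,0]]
    - [[0,0,0],[0,6,0]]
    - [[0,0,0],[0,6,0]]
    - [[0,0,0],[0,6,0]]
    - [[0,0,0],[0,6,0]]
    - [[0,0,0],[0,6,0]]
    - [[0,0,0],[0,6,0]]
    - [[0,0,0],[0,4.3,0]]
    - [[0,0,0],[0,2,0]]

```text
t: 28.92
eef_pos: [0.4663, -0.355, 0.1103]
tool_rot: [0.703, -0.701, -0.082, 0.084]
contact_force: [-0.4, -0.2, -1.6]
gripper_width: 0.185
```

>>> play_rows:
  increments:
    - [[0,0.015,0],[0,0,0]]
    - [[0,0.015,0],[0,0,0]]
    - [[0,0,0],[0,0,0]]
    - [[0,0,0],[0,0,0]]
    - [[0,0,0],[0,0,0]]

```text
t: 29.33
eef_pos: [0.4671, -0.3555, 0.0819]
tool_rot: [0.702, -0.702, -0.084, 0.085]
contact_force: [-0.6, -0.5, -0.1]
gripper_width: 0.188
```

```bash
python3 - <<'E'
from h import *
go(.4664,-.356,.009,13.7)
c=wsnap('w11')
E
```

```text
shift mm [-0.7 72.9 -0.4] turn deg [-0.05  0.05 -0.04] heading 13.75 at [ 0.4671 -0.3555  0.0819] w 0.188 t 29.3333 F [-0.6 -0.5 -0.1]
```

View pics/w11.png

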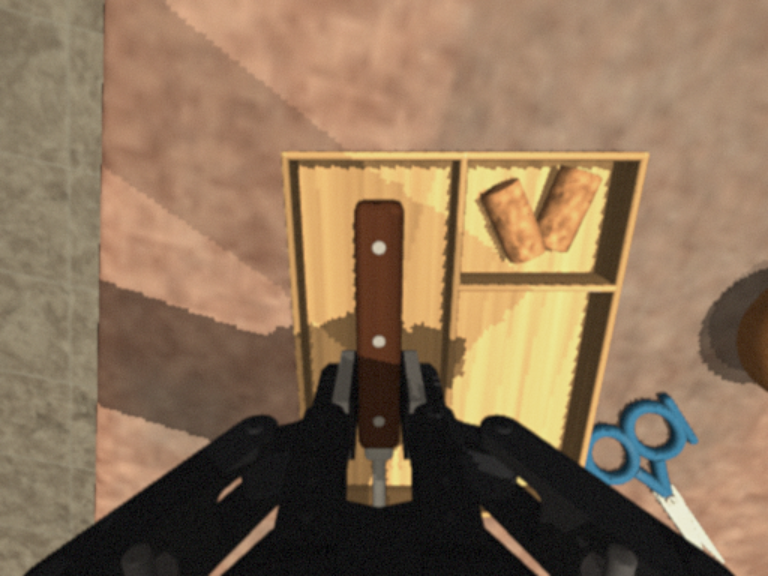

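>>> play_rows:
  increments:
    - [[-0.0005,0.015,0],[0,0,0]]
    - [[0,0.02,0],[0,0,0]]
    - [[0,0.015,0],[0,0,0]]
    - [[0,0.012,0],[0,0,0]]
    - [[0,0.007,0],[0,0,0]]
    - [[0,0.003,0],[0,0,0]]
    - [[0,0.002,0],[0,0,0]]
    - [[0,0,0],[0,0,0]]
    - [[0,0,0],[0,0,0]]

```text
t: 30.13
eef_pos: [0.4671, -0.3562, 0.0089]
tool_rot: [-0.702, 0.702, 0.085, -0.084]
contact_force: [1.0, 1.5, -1.0]
gripper_width: 0.186
```

>>> play_rows:
  increments:
    - [[0,0.001,0],[0,0,0]]
    - [[0,0,0],[0,0,0]]
    - [[0,0,0],[0,0,0]]

```text
t: 30.38
eef_pos: [0.4668, -0.3561, 0.0076]
tool_rot: [-0.702, 0.702, 0.085, -0.084]
contact_force: [-0.1, 1.2, -1.4]
gripper_width: 0.186
```

>>> play_rows:
  gripper: 0.032
  increments:
    - [[0,0,0],[0,0,0]]
    - [[0,0,0],[0,0,0]]
    - [[0,0,0],[0,0,0]]
    - [[0,0,0],[0,0,0]]
    - [[0,0,0],[0,0,0]]

```text
t: 30.8
eef_pos: [0.4667, -0.356, 0.0073]
tool_rot: [-0.702, 0.702, 0.085, -0.084]
contact_force: [-0.4, -0.7, -0.6]
gripper_width: 0.377
```

>>> play_rows:
  increments:
    - [[0,-0.02,0],[0,0,0]]
    - [[0,-0.03,0],[0,0,0]]
    - [[0,-0.04,0],[0,0,0]]
    - [[0,-0.04,0],[0,0,0]]
    - [[0,-0.02,0],[0,0,0]]
    - [[0,0,0],[0,0,0]]
    - [[0,0,0],[0,0,0]]
    - [[0,0,0],[0,0,0]]
    - [[0,0,0],[0,0,0]]

```text
t: 31.55
eef_pos: [0.4657, -0.3553, 0.1557]
tool_rot: [0.703, -0.701, -0.084, 0.085]
contact_force: [-1.3, 0.6, -0.3]
gripper_width: 0.376
```

```bash
python3 - <<'E'
from h import *
go(.437,.0915,.07,81.4)
c=wsnap('w12');W=cloud(c)
V=W.copy();V[(W[...,0]>.53)|(W[...,0]<.3)]=0
comps(V,.0095,.022,'handle',150)
c=snap('top','top7');W=cloud(c)
W[(W[...,0]>.47)|(W[...,0]<.3)|(abs(W[...,1]-.09)>.06)]=0
comps(W,.0055,.02,'knife',30)
E
```

```text
shift mm [ 78.5  86.4 440.7] turn deg [-1.700e-01 -6.766e+01 -3.000e-02] heading 13.74 at [ 0.4657 -0.3553  0.1557] w 0.376 t 31.55 F [-1.3  0.6 -0.3]
handle [215. 167.] 213 mean [ 423.2 -351.8   15.8] rect [ 424.5 -357.4] [  0.5 143.9] 13.6
handle [289. 167.] 202 mean [ 500.9 -332.6   15.8] rect [ 502.1 -337.7] [  0.5 142.5] 13.7
handle [314. 134.] 169 mean [ 514.6 -290.1   18.8] rect [ 515.3 -291.9] [18.6 42.5] 14.5
handle [254. 185.] 2007 mean [ 468.9 -362.8   15.5] rect [ 472.8 -380.9] [ 21.4 189.4] 14.2
handle [251. 284.] 350 mean [ 496.1 -486.6   15.9] rect [ 495.9 -486.6] [69.6  2.4] 13.6
knife [198. 233.] 168 mean [429.5  92.5  10.5] rect [430.5  92.8] [17.3 76.5] 81.8
```

View pics/w12.png

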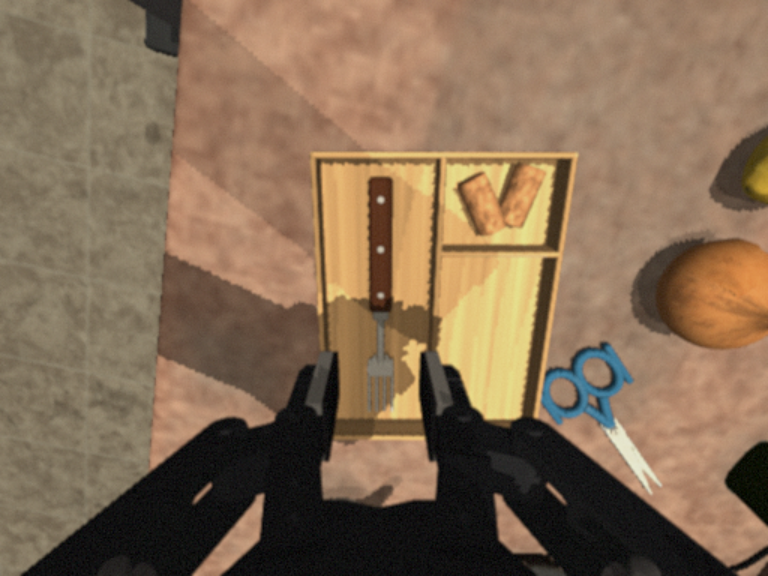

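>>> play_rows:
  gripper: 0.045
  increments:
    - [[0.004,0,0.02],[0,0,0]]
    - [[0.006,0,0.035],[0,0,0]]
    - [[0.0065,0,0.038],[0,0,0]]
    - [[0.0065,0,0.038],[0,0,0]]
    - [[0.0065,0,0.038],[0,0,0]]
    - [[0.0065,0,0.038],[0,0,0]]
    - [[0.0065,0,0.038],[0,0,0]]
    - [[0.0065,0,0.038],[0,0,0]]
    - [[0.0065,0,0.038],[0,0,0]]
    - [[0.0065,0,0.038],[0,0,0]]
    - [[0.0065,0,0.038],[0,0,0]]
    - [[0.006,0,0.03],[0,0,0]]
    - [[0.004,0,0.0137],[0,-2,0]]
    - [[0,0,0],[0,-6,0]]
    - [[0,0,0],[0,-6,0]]
    - [[0,0,0],[0,-6,0]]
    - [[0,0,0],[0,-6,0]]
    - [[0,0,0],[0,-6,0]]
    - [[0,0,0],[0,-6,0]]
    - [[0,0.01,0],[0,-6,0]]

```text
t: 33.32
eef_pos: [0.4393, 0.0903, 0.1478]
tool_rot: [-0.618, 0.619, 0.344, -0.342]
contact_force: [1.1, 0.0, 0.2]
gripper_width: 0.528
```

>>> play_rows:
  increments:
    - [[0,0.02,0],[0,-6,0]]
    - [[0,0.02,0],[0,-6,0]]
    - [[0,0.02,0],[0,-6,0]]
    - [[0,0.01,0],[0,-4,0]]
    - [[0,0.005,0],[0,-2,0]]
    - [[0,0,0],[0,0,0]]
    - [[0,0,0],[0,0,0]]
    - [[0,0,0],[0,0,0]]
    - [[0,0,0],[0,0,0]]

```text
t: 34.07
eef_pos: [0.4389, 0.0909, 0.0729]
tool_rot: [-0.535, 0.535, 0.463, -0.462]
contact_force: [0.4, 0.6, 0.2]
gripper_width: 0.528
```

```bash
python3 - <<'E'
from h import *
go(.437,.0915,.002,81.6)
E
```

```text
shift mm [ 0.3 70.9  2.1] turn deg [0.09 0.07 0.01] heading 81.67 at [0.4389 0.0909 0.0729] w 0.528 t 34.0667 F [0.4 0.6 0.2]
```

>>> play_rows:
  increments:
    - [[0.0005,0.015,0.002],[0,0,0]]
    - [[0,0.02,0],[0,0,0]]
    - [[0,0.016,0],[0,0,0]]
    - [[0,0.01,0],[0,0,0]]
    - [[0,0.005,0],[0,0,0]]
    - [[0,0.003,0],[0,0,0]]
    - [[0,0.001,0],[0,0,0]]
    - [[0,0,0],[0,0,0]]
    - [[0,0,0],[0,0,0]]
    - [[0,0,0],[0,0,0]]

```text
t: 34.9
eef_pos: [0.4368, 0.0917, 0.0028]
tool_rot: [-0.535, 0.535, 0.463, -0.462]
contact_force: [0.3, -0.3, 0.0]
gripper_width: 0.529
```

>>> play_rows:
  gripper: 0.0
  increments:
    - [[0,0,0],[0,0,0]]
    - [[0,0,0],[0,0,0]]
    - [[0,0,0],[0,0,0]]
    - [[0,0,0],[0,0,0]]
    - [[0,0,0],[0,0,0]]
    - [[0,0,0],[0,0,0]]

```text
t: 35.4
eef_pos: [0.4365, 0.0916, 0.0026]
tool_rot: [-0.535, 0.535, 0.463, -0.463]
contact_force: [-0.7, -0.6, 4.5]
gripper_width: 0.183
```

>>> play_rows:
  increments:
    - [[0,-0.01,0],[0,0,0]]
    - [[0,-0.02,0],[0,0,0]]
    - [[0,-0.03,0],[0,0,0]]
    - [[0,-0.03,0],[0,0,0]]
    - [[0,-0.02,0],[0,0,0]]
    - [[0,0,0],[0,0,0]]
    - [[0,0,0],[0,0,0]]
    - [[0,0,0],[0,0,0]]

```text
t: 36.07
eef_pos: [0.4358, 0.0911, 0.1119]
tool_rot: [-0.535, 0.535, 0.462, -0.463]
contact_force: [-0.4, 0.3, -0.4]
gripper_width: 0.192
```

```bash
python3 - <<'E'
from h import *
go(.558,-.3775,.11,13.7)
E
```

```text
shift mm [-446.1    2.1 -188.4] turn deg [-1.000e-02  6.802e+01 -5.000e-02] heading 81.72 at [0.4358 0.0911 0.1119] w 0.192 t 36.0667 F [-0.4  0.3 -0.4]
```

>>> play_rows:
  increments:
    - [[-0.016,0,-0.0067],[0,0,0]]
    - [[-0.0325,0,-0.0137],[0,0,0]]
    - [[-0.0325,0,-0.0137],[0,0,0]]
    - [[-0.0325,0,-0.0137],[0,0,0]]
    - [[-0.0325,0,-0.0137],[0,0,0]]
    - [[-0.0325,0,-0.0137],[0,0,0]]
    - [[-0.0325,0,-0.0137],[0,0,0]]
    - [[-0.0325,0,-0.0137],[0,0,0]]
    - [[-0.0325,0,-0.0137],[0,0,0]]
    - [[-0.0325,0,-0.0137],[0,0,0]]
    - [[-0.0325,0,-0.0137],[0,0,0]]
    - [[-0.0325,0,-0.0137],[0,0,0]]
    - [[-0.0325,0,-0.0137],[0,0,0]]
    - [[-0.0325,0,-0.0137],[0,0,0]]
    - [[-0.0076,0,-0.0036],[0,3,0]]
    - [[0,0,0],[0,6,0]]
    - [[0,0,0],[0,6,0]]
    - [[0,0,0],[0,6,0]]
    - [[0,0,0],[0,6,0]]
    - [[0,0,0],[0,6,0]]

```text
t: 37.73
eef_pos: [0.5576, -0.3762, 0.1098]
tool_rot: [0.646, -0.644, -0.289, 0.291]
contact_force: [-0.2, 0.2, -1.3]
gripper_width: 0.185
```

>>> play_rows:
  increments:
    - [[0,0,0],[0,6,0]]
    - [[0,0,0],[0,6,0]]
    - [[0,0,0],[0,6,0]]
    - [[0,0,0],[0,6,0]]
    - [[0,0,0],[0,6,0]]
    - [[0,0.015,0],[0,4,0]]
    - [[0,0.01,0],[0,1,0]]
    - [[0,0,0],[0,0,0]]
    - [[0,0,0],[0,0,0]]
    - [[0,0,0],[0,0,0]]
    - [[0,0,0],[0,0,0]]

```text
t: 38.65
eef_pos: [0.5589, -0.3771, 0.0875]
tool_rot: [-0.702, 0.702, 0.085, -0.085]
contact_force: [0.6, -0.4, -0.2]
gripper_width: 0.183
```

```bash
python3 - <<'E'
from h import *
go(.558,-.3775,.008,13.7)
c=wsnap('w13')
E
```

```text
shift mm [-1.  79.5 -0.2] turn deg [0.01 0.09 0.02] heading 13.79 at [ 0.5589 -0.3771  0.0875] w 0.183 t 38.65 F [ 0.6 -0.4 -0.2]
```

View pics/w13.png

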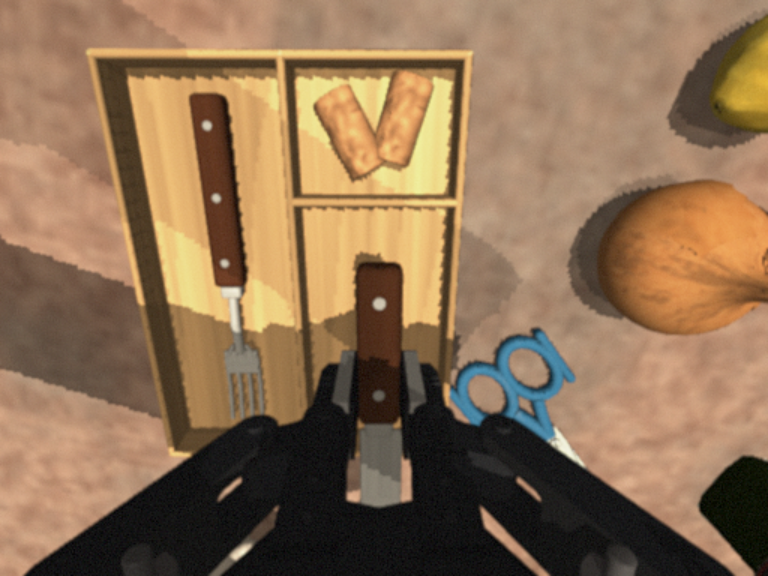

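>>> play_rows:
  increments:
    - [[-0.001,0.015,0],[0,0,0]]
    - [[0,0.02,0],[0,0,0]]
    - [[0,0.018,0],[0,0,0]]
    - [[0,0.013,0],[0,0,0]]
    - [[0,0.008,0],[0,0,0]]
    - [[0,0.003,0],[0,0,0]]
    - [[0,0.002,0],[0,0,0]]
    - [[0,0,0],[0,0,0]]
    - [[0,0,0],[0,0,0]]
    - [[0,0,0],[0,0,0]]

```text
t: 39.53
eef_pos: [0.5584, -0.3775, 0.0092]
tool_rot: [-0.702, 0.702, 0.085, -0.084]
contact_force: [0.3, 0.2, -0.2]
gripper_width: 0.181
```

>>> play_rows:
  increments:
    - [[0,0.0012,0],[0,0,0]]
    - [[0,0,0],[0,0,0]]
    - [[0,0,0],[0,0,0]]

```text
t: 39.78
eef_pos: [0.5583, -0.3775, 0.0078]
tool_rot: [-0.702, 0.702, 0.085, -0.084]
contact_force: [-0.6, -0.2, 3.3]
gripper_width: 0.183
```

>>> play_rows:
  gripper: 0.032
  increments:
    - [[0,0,0],[0,0,0]]
    - [[0,0,0],[0,0,0]]
    - [[0,0,0],[0,0,0]]
    - [[0,0,0],[0,0,0]]
    - [[0,0,0],[0,0,0]]

```text
t: 40.2
eef_pos: [0.5576, -0.3771, 0.0069]
tool_rot: [0.702, -0.702, -0.084, 0.085]
contact_force: [0.4, 0.3, -0.5]
gripper_width: 0.371
```

>>> play_rows:
  increments:
    - [[0,-0.02,0],[0,0,0]]
    - [[0,-0.03,0],[0,0,0]]
    - [[0,-0.04,0],[0,0,0]]
    - [[0,-0.04,0],[0,0,0]]
    - [[0,-0.03,0],[0,0,0]]
    - [[0,-0.02,-0.02],[0,0,0]]
    - [[0,0,-0.03],[0,0,0]]
    - [[0,0,-0.03],[0,0,0]]
    - [[0,0,-0.02],[0,0,0]]
    - [[0,0,0],[0,0,0]]
    - [[0,0,0],[0,0,0]]
    - [[0,0,0],[0,0,0]]
    - [[0,0,0],[0,0,0]]

```text
t: 41.28
eef_pos: [0.5818, -0.4725, 0.1869]
tool_rot: [0.702, -0.702, -0.085, 0.085]
contact_force: [0.6, 0.8, -0.1]
gripper_width: 0.373
```

```bash
python3 - <<'E'
from h import *
a=wsnap('w14');
c=snap('top','top8');W=cloud(c)
V=W.copy();V[(W[...,0]>.72)|(W[...,0]<.3)|(abs(W[...,1])>.25)]=0
comps(V,.085,.13,'cap')
W=cloud(a);V=W.copy();V[(W[...,0]>.62)|(W[...,0]<.4)|(W[...,1]>-.29)]=0
comps(V,.0095,.022,'cut',150)
s=read_camera('scene')['color'][:,:,::-1]
cv2.imwrite('pics/fin.png',np.vstack([np.hstack([a['color'][:260,:400,::-1],cv2.resize(s[80:320,130:370],(260,260))]),cv2.resize(c['color'][115:275,145:425,::-1],(660,330))]))
go(.5,-.4,.2,13.7)
E
```

```text
cap [219. 139.] 232 mean [665.9  19.1 108.8] rect [667.6  20. ] [38.9 39. ] 89.8
cap [237. 139.] 223 mean [664.9 -26.4 108.9] rect [667.1 -26. ] [39.  37.5] 71.4
cap [170. 143.] 558 mean [658.9 142.6 108.5] rect [660.6 144.1] [42.2 89.5] 1.6
cap [200. 143.] 277 mean [657.8  67.9 106.7] rect [659.2  68.9] [43.1 42.6] 88.4
cut [144.  97.] 947 mean [ 446.7 -419.6   15.7] rect [ 447.7 -424.6] [ 71.6 189. ] 38.0
cut [175.  65.] 2030 mean [ 473.6 -378.8   15. ] rect [ 476.5 -395.9] [ 21.8 160. ] 14.1
cut [250.  87.] 800 mean [ 557.1 -381.5   15.9] rect [ 560.9 -393.6] [ 80.5 151.2] 13.7
cut [252.  97.] 1785 mean [ 561.7 -388.8   14.9] rect [ 562.6 -392.8] [ 19.1 124.9] 13.3
shift mm [-62.  -12.7  90.6] turn deg [-0.01  0.12  0.02] heading 13.82 at [ 0.5818 -0.4732  0.1873] w 0.375 t 41.4333 F [-0.2  0.3 -0.2]
```

View pics/fin.png

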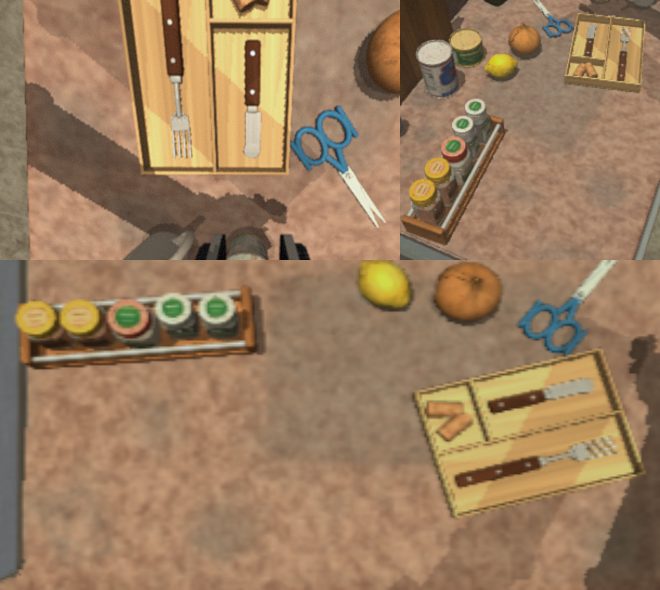

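```bash
python3 -c "
from station import *
print(hand_in())"
```

```text
the job is handed in; nothing more can be done
None
```

The job is done and handed in at about 41 s of robot time.

- **Spice rack:** I slid row_b and row_c outward to make room, then stood jar_b beside row_b and jar_c beside row_c. From the sink end the row now reads yellow, yellow, red, white, white. No jar was knocked over.
- **Cutlery tray:** I laid the fork in the long compartment, then the butter knife in the shorter one without the corks.

**Last checks:**
- In the final pictures all five jars stand in the rack and both pieces of cutlery lie flat in their compartments. The worktop in front of the rack is clear, and the gripper was clear of everything.
- Contact readings at the end of each move never passed about 10 N.
- The only disagreement was that the wrist and top cameras differed by about 2 mm in y; the jars' clearances in the rack covered this.
- No check failed.

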